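Take the height of a cup on the dial height gauge

ROBOT

A 6-joint arm with a two-finger parallel gripper is mounted at the origin on the work surface. World frame = base frame: x ahead of the robot, y to its left, z up, the work surface at z = 0. Lengths are in m, angles in rad, forces in N, time in s.
With the tool pointing down it reaches from about 0.3 to 0.775 m from the base axis. Payload 14.6 kg.
Tool frame: the origin (TCP) lies on the centre line of the jaws, within the pads' length; the fingertips stand 19 mm ahead of it and the grasp point (between the pads) is the TCP (ctrl.tip_reach is the distance from the TCP to the fingertips, in m); x points along the fingers, y is the direction in which the jaws open and shut, and the axes are right-handed (so a half turn about x gives the same grasp; the last joint's range is limited). The gripper opens to 94 mm and grips with 3 to 60 N. Pads are 16 mm wide; open, the fingers measure 119 mm over their backs; the gripper's body (75 mm by 177 mm) begins 78 mm behind the grasp point.
Start: joints at [1.047, 0.3, 1.521, -0, 1.321, -0.067], TCP at [0.243, 0.494, 0.224] pointing down, gripper open.
Joint ranges: [-3.03, 3.03], [-0.79, 2.21], [0.23, 2.52], [-1.04, 4.18], [0, 3.07], [-2.55, 2.55]. Speed limits (rad/s): [2.22, 2.22, 2.57, 3.14, 3.14, 3.14].

INTERFACE

Orientations are given as [roll, pitch, yaw] about the fixed x, y, z axes, in that order (R = Rz(yaw) Ry(pitch) Rx(roll)).
In Python, from station import ctrl, optics, models gives the robot as it stands. The module is installed in compiled form; this text tells all that it offers.
- The arm moves only by the tool arm_command, never from a script. Its argument "deltas" is a list of rows, each an object with "translation": the shift along the tool's x, y, z in units of 25 mm (1.0 is 25 mm), a list of three; "turn": the turn, a rotation vector about the tool's x, y, z in units of 5 degrees (1.0 is 5 degrees), a list of three. In form: [{"translation": [x, y, z], "turn": [rx, ry, rz]}, ...]. A call has 1 to 12 rows; each row is the pose to reach, as a shift and turn from the pose commanded when the call began, along the tool's axes at that moment; what a row does not reach only later rows make up. A row lasts 1/12 s, in which the tool goes at most 41.7 mm and 7.16 degrees, less where a joint would pass 70% of its speed; a pose out of reach is approached as far as the arm can. A call with a gripper value outside its range is refused whole. "gripper" is the finger opening in mm, from 0 to 94, set as the call begins (left out, the last holds). The fingers move at their own pace and stop on an object; "force" is the grip in N (left out, the last holds). Time passes only in rows, so rows that repeat a pose let the fingers close. It gives the time, the measured TCP pose, the force and the opening at its end, in the units of the state.
- ctrl.get_obs(): the state, without advancing time (a new reading comes with each control period).
- optics.camera(name): name is "scene" or "side" or "wrist"; returns the picture (480x640x3 uint8, red, green, blue); there is no depth.
- optics.get_calibration(name): a dict with "K" (3x3 intrinsics, pixels), "k1" (the pictures are not rectified: a ray, as slopes to the right and down, at radius r is drawn at 1 + k1 r^2 times it, then the intrinsics apply), "origin" and "orientation" of the camera in the world. Camera axes: x right, y down, z forward; pixel columns grow to the right and rows downward; lengths in m; the calibration is good to about 2 mm. A picture is of the moment at which its call begins: read the wrist's pose just before it. get_calibration takes no time and is no camera call; for the wrist camera it gives the pose at the moment of the call.
- ctrl.hand_in(): hands the job in, once; it reports no verdict.
Trained networks look in the newest picture that a camera, given by its name, has taken for a name from the list of things; names that differ only in an ending like _2 or _b are one class to them, and where a whole thing is asked for, a point or a joint stands for the part that bears it (a point fixed in the world has none). Each returns a list of dicts, best first, with "score" (0 to 1); they miss things now and then, are a little off and sometimes report something else, mostly with a low value. They report only what shows in the picture. A call takes as long as a camera call.
- models.look_for(target, camera): "box" ([left, top, right, bottom] in pixels, round what is visible of it).
- models.cut_out(target, camera): "pixels" (480x640 bool, what is visible of it) and "box" ([left, top, right, bottom] in pixels, round what is visible of it).
- models.mark_of(target, camera): "at" ([column, row] in pixels: a listed point, or the origin of a listed thing).
The state is a dict: "time_s": time; "qpos": joint angles; "joint_vel": joint speeds; "tau": joint torques, N m; "ee_pos": TCP position; "eef_rot": TCP orientation; "force": force on the tool from outside, world axes, zero at the start; "moment": the same for the moment, N m; "grip_width": finger opening in m.
Only numpy, scipy, OpenCV 4.12 (cv2) and the standard library are available. Lean on these libraries where they do the work, as an engineer would, in place of code of your own. Each camera call takes 0.05 s, during which the arm holds its last target.

TASK

I need the height of the cup that stands apart from the other two on the ware board, to choose the kiln props. Stand it upright in the middle of the height gauge's round anvil, then swing the gauge arm over it and lower it gently until the disc foot sits on the rim and the dial pointer stands about straight up, the middle of the foot's sprung travel; never drive the foot to the end of its travel. Let go and leave it so for me to read, cup and all, with the other things where they are.

Things in the scene. Friction and masses are not known exactly. Their poses are not given: they have to be found in the camera images.
- cup_a: one of three hand-thrown clay cups, bone dry, straight-sided, 56 mm across from 30 mm up to the rim, 40 mm at the foot, wall 4 mm, about 110 g. Handmade: height not known, 58 to 74 mm, each different. Origin at the centre of its underside, z up. Stands upright on the ware board; which of the three stands apart changes
- cup_b: one of three hand-thrown clay cups, bone dry, straight-sided, 56 mm across from 30 mm up to the rim, 40 mm at the foot, wall 4 mm, about 110 g. Handmade: height not known, 58 to 74 mm, each different. Origin at the centre of its underside, z up. Stands upright on the ware board; which of the three stands apart changes
- cup_c: one of three hand-thrown clay cups, bone dry, straight-sided, 56 mm across from 30 mm up to the rim, 40 mm at the foot, wall 4 mm, about 110 g. Handmade: height not known, 58 to 74 mm, each different. Origin at the centre of its underside, z up. Stands upright on the ware board; which of the three stands apart changes
- board: wooden ware board lying on the bench, fixed, 380 mm (its x) by 200 mm (its y), 18 mm thick; origin at the centre of its underside, the cups stand on it at 18 mm. The cup to be measured stands alone towards the board's +x end, the other two in its -x half, 130 mm or more from it and 70 mm or more from each other
- gauge: dial height gauge, fixed: cast base 235 x 130 x 26 mm with a round anvil (92 mm across, its top 36 mm above the bench) and a column (20 mm across, top 235 mm above the bench) 110 mm from the anvil's centre towards +x. A collar on the column carries a swinging arm; at its end a barrel with a knob on top, a dial on its outer side and a sprung disc foot below. Origin on the bench below the anvil's centre, z up
- anvil (a point): centre of the anvil's top face (36 mm above the bench); axes as the gauge's
- knob (a point): centre of the black upright round knob (24 mm across, 34 mm tall) on top of the arm's barrel, the handle for raising, swinging and lowering the arm; 110 mm from the column axis, 92 mm above the free disc's underside. Below it: the barrel's top 26 mm down (26 mm across), the dial's edge 28 mm down (46 mm across, reaching 25 mm outward)
- disc (a point): centre of the underside of the flat steel disc foot (75 mm across, 5 mm thick), on the axis of the knob; moves with the arm and the foot
- height (a joint): height of the arm's collar on the column, m, 0 to 0.075, growing upward. At 0 the free disc's underside is 40 mm above the anvil, at 0.075 115 mm. Stays where it is left: sliding friction 8 N, while arm, collar and foot together weigh 4.5 N
- swing (a joint): swing of the arm round the column, rad, 0 to 1.7. At 0 (a hard stop) disc and knob are right above the anvil's centre; growing values swing the arm out, clockwise from above, to the gauge's +y side. Friction about 1 N at the knob; stays where it is left. The arm starts swung out
- foot (a joint): how far the sprung foot is pushed up into the barrel, m: 0 free, 0.012 the end of its travel. The spring pushes back with 3 N at the first touch, 4.5 N in the middle, 6 N at the end. It turns the dial pointer: level to the gauge's +y side at 0, straight up at 0.006, level to the other side at 0.012 (arm at swing 0)
- jar: bystander: small grey lidded jar, 58 mm across, 70 mm tall, standing on the bench; origin at the centre of its underside
- trimmer: bystander: loop trimming tool with a wooden handle lying on the bench, 14 mm wide, 12 mm high, about 160 mm long along its y; origin under the middle of the handle

How it is judged:
By the outcome, as a careful person would: the job done as asked, in the order asked, and still so for the second after the job is handed in, with the robot touching nothing.
It also fails if it takes over 70 s, if anything falls off the work surface, if the arm or the gripper's body presses on something with over 40 N, if the wrist force passes 120 N, or if a joint passes its speed limit or range.

## Working session

There is one attempt and no reset: what is moved stays moved. The work goes in short steps, Python scripts to look and compute and a tool call to move; the robot and the scene stay as the last step left them, time stands still between calls to the robot, and variables do not carry over. Pictures are saved under pics/ and viewed, and the job is handed in when it is done.

Besides the shell and the picture viewer there is one more tool, called after "Call:" as name([rows], argument=value, ...), one row to a line, values as JSON. arm_command: Moves the arm, as the interface text tells. Its arguments: {"type":"object","properties":{"deltas":{"type":"array"},"gripper":{"type":"number"},"force":{"type":"number"}},"required":["deltas"]}

```bash
ls; mkdir -p pics
python3 - <<'E'
from station import ctrl, optics, models
import cv2
print(ctrl.get_obs())
for c in ("scene","side","wrist"):
    im=optics.camera(c); cv2.imwrite(f"pics/{c}0.png",im[:,:,::-1]); print(c,optics.get_calibration(c))
    for t in ("cup_a","board","gauge","jar","trimmer"):
        print(t,[(round(d["score"],2),[round(float(x)) for x in d["box"]]) for d in models.look_for(t,c)])
    for t in ("cup_a","board","gauge","anvil","knob","disc","jar","trimmer"):
        print(t,[(round(d["score"],2),[round(float(x),1) for x in d["at"]]) for d in models.mark_of(t,c)])
print(ctrl.get_obs()["time_s"])
E
```

```text
pics
{'time_s': 0.0, 'qpos': array([ 1.04744168e+00,  3.00472861e-01,  1.52159702e+00, -3.01843362e-05,
        1.32069190e+00, -6.66136444e-02]), 'joint_vel': array([-0.00125124, -0.00033133, -0.00068069, -0.00110318,  0.00047274,
       -0.00294518]), 'tau': array([-2.91889650e-03, -5.31791174e+01, -3.52748716e+01,  7.07380241e-02,
        2.42361089e-02, -1.15462803e-04]), 'ee_pos': array([0.24245678, 0.49340057, 0.22387861]), 'eef_rot': array([-1.61240808,  1.56962684, -2.0691416 ]), 'force': array([-0.1882903 , -0.19089063, -0.35794024]), 'moment': array([-1.74307271e-02,  2.96766047e-06,  4.70841049e-02]), 'grip_width': 0.0941567862162931}
scene {'K': array([[564.61802798,   0.        , 321.87074972],
       [  0.        , 564.61802798, 239.43913725],
       [  0.        ,   0.        ,   1.        ]]), 'k1': -0.07252120627555025, 'origin': array([1.02375145, 0.12069565, 0.94338384]), 'orientation': array([-2.58494467, -0.01216217,  1.83373411])}
cup_a [(0.73, [167, 235, 201, 279]), (0.7, [192, 158, 223, 196]), (0.69, [229, 185, 258, 226])]
board [(0.82, [110, 148, 293, 334])]

[... 1239 characters left out ...]
5, [329.5, 365.7])]
gauge [(0.78, [303.9, 213.1])]
anvil [(0.73, [302.3, 201.9])]
knob [(0.59, [325.1, 109.4])]
disc [(0.58, [328.6, 143.5])]
jar [(0.92, [413.9, 263.8])]
trimmer [(0.58, [256.6, 277.8])]
wrist {'K': array([[420.42302656,   0.        , 317.04014968],
       [  0.        , 420.42302656, 243.92382344],
       [  0.        ,   0.        ,   1.        ]]), 'k1': -0.08593469578097028, 'origin': array([0.17751214, 0.52553669, 0.38378877]), 'orientation': array([2.88828512e+00, 5.82248841e-04, 1.11309230e+00])}
cup_a []
board [(0.24, [174, 470, 204, 480])]
gauge [(0.53, [172, 470, 200, 480])]
jar []
trimmer []
cup_a []
board []
gauge []
anvil []
knob []
disc []
jar []
trimmer []
2.1
```

View pics/scene0.png

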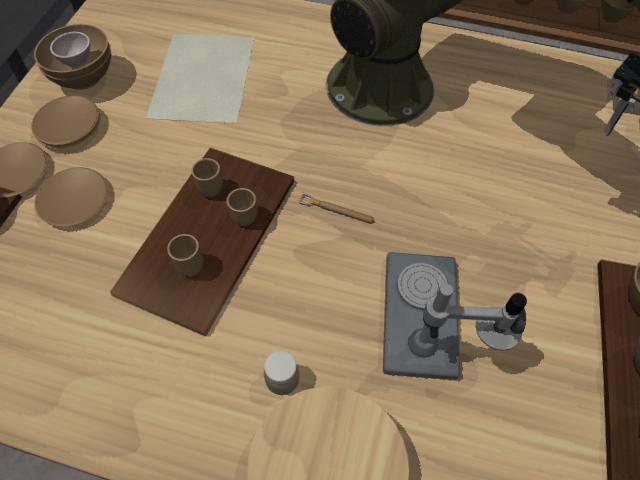

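View pics/side0.png

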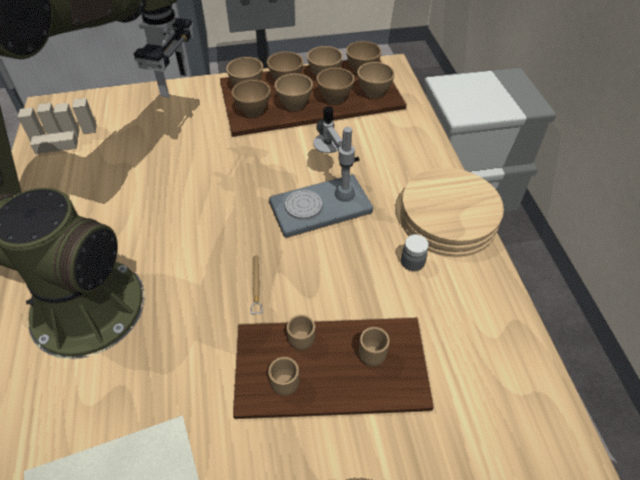

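```bash
cat > h.py <<'E'
import numpy as np, cv2
from scipy.spatial.transform import Rotation as R
from station import ctrl, optics, models
def ray(c,px,cal=None):
    cal=cal or optics.get_calibration(c)
    K=cal["K"]; d=np.array([(px[0]-K[0,2])/K[0,0],(px[1]-K[1,2])/K[1,1]])
    u=d.copy()
    for _ in range(20): u=d/(1+cal["k1"]*(u@u))
    v=R.from_euler("xyz",cal["orientation"]).apply([u[0],u[1],1.])
    return np.array(cal["origin"]),v/np.linalg.norm(v)
def onz(c,px,z,cal=None):
    o,v=ray(c,px,cal); return o+v*(z-o[2])/v[2]
def proj(c,p,cal=None):
    cal=cal or optics.get_calibration(c)
    q=R.from_euler("xyz",cal["orientation"]).inv().apply(np.asarray(p,float)-cal["origin"])
    u=q[:2]/q[2]; u=u*(1+cal["k1"]*(u@u)); K=cal["K"]
    return np.array([K[0,0]*u[0]+K[0,2],K[1,1]*u[1]+K[1,2]])
def tri(obs):
    A=np.zeros((3,3));b=np.zeros(3)
    for c,px in obs:
        o,v=ray(c,px); M=np.eye(3)-np.outer(v,v); A+=M;b+=M@o
    return np.linalg.solve(A,b)
def mv(p,rpy):  # from current pose to target, in tool units
    s=ctrl.get_obs(); T=R.from_euler("xyz",s["eef_rot"]); G=R.from_euler("xyz",rpy)
    return T.inv().apply(np.array(p)-s["ee_pos"])/0.025, np.degrees((T.inv()*G).as_rotvec())/5
E
python3 - <<'E'
from h import *
np.set_printoptions(precision=4,suppress=True)
S="scene";D="side"
print("anvil",onz(S,(424.7,283.3),.036),onz(D,(302.3,201.9),.036),tri([(S,(424.7,283.3)),(D,(302.3,201.9))]))
print("gauge",onz(S,(418.6,293.4),0),onz(D,(303.9,213.1),0))
print("knob",tri([(S,(514,304.9)),(D,(325.1,109.4))]))
print("disc",tri([(S,(498,329.2)),(D,(328.6,143.5))]))
print("board",onz(S,(206.7,235.7),0),onz(D,(329.5,365.7),0))
print("cups S",[onz(S,p,.018) for p in [(245.2,218.1),(190.2,266.5)]])
print("cups D",[onz(D,p,.018) for p in [(285.5,384.5),(371.6,357.5),(304.3,342.9)]])
print("jar",onz(S,(281.1,380.5),0),onz(D,(413.9,263.8),0))
print("trim",onz(S,(344,213.6),0),onz(D,(256.6,277.8),0))
T=R.from_euler("xyz",ctrl.get_obs()["eef_rot"]).as_matrix();print(T)
E
```

```text
anvil [0.5163 0.1888 0.036 ] [0.5198 0.1886 0.036 ] [0.5187 0.1879 0.0381]
gauge [0.5202 0.184  0.    ] [0.5221 0.1834 0.    ]
knob [0.6054 0.3129 0.2058]
disc [0.6083 0.3113 0.1071]
board [ 0.5063 -0.2425  0.    ] [ 0.5045 -0.236   0.    ]
cups S [array([ 0.4573, -0.177 ,  0.018 ]), array([ 0.5885, -0.2406,  0.018 ])]
cups D [array([ 0.4109, -0.2682,  0.018 ]), array([ 0.5891, -0.2426,  0.018 ]), array([ 0.4618, -0.1855,  0.018 ])]
jar [ 0.7467 -0.0142  0.    ] [ 0.7469 -0.0203  0.    ]
trim [0.3823 0.0064 0.    ] [0.3834 0.0075 0.    ]
[[-0.      0.4411  0.8975]
 [-0.      0.8975 -0.4411]
 [-1.     -0.      0.    ]]
```

Run:
```python
import cv2
a=cv2.imread("pics/scene0.png")[240:400,370:550]; b=cv2.imread("pics/side0.png")[95:245,260:385]
cv2.imwrite("pics/z1.png",cv2.resize(a,None,fx=4,fy=4,interpolation=cv2.INTER_CUBIC)[:600,:800])
cv2.imwrite("pics/z2.png",cv2.resize(b,None,fx=4,fy=4,interpolation=cv2.INTER_CUBIC)[:600,:800])
```

```text
(no output)
```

View pics/z1.png

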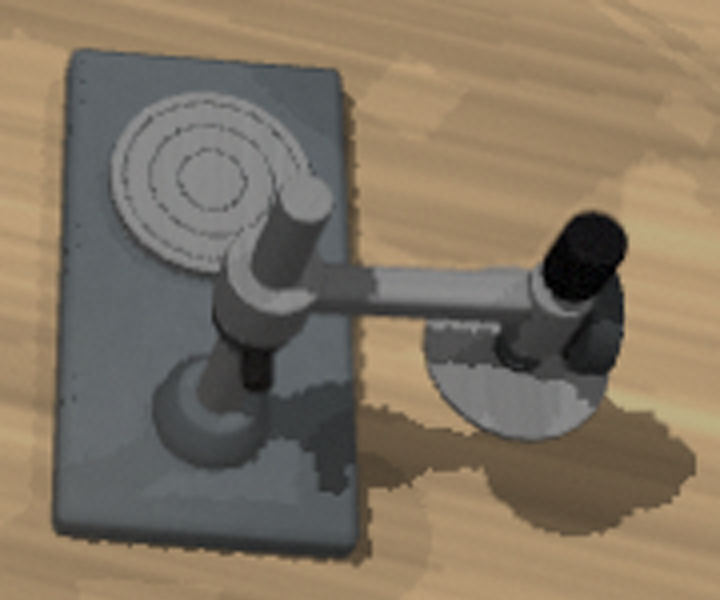

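View pics/z2.png

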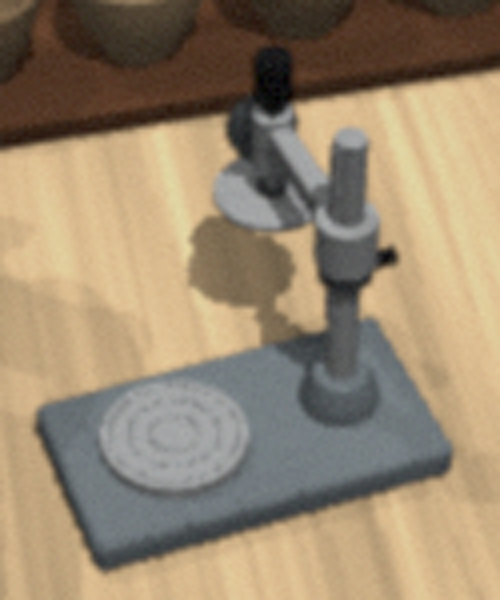

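Run:
```python
from h import *
np.set_printoptions(precision=4,suppress=True)
S="scene";D="side"
a=(onz(S,(423,285),.036)+onz(D,(303.5,203.5),.036))/2
print(onz(S,(423,285),.036),onz(D,(303.5,203.5),.036))
print("col",onz(S,(446.75,289.5),.235),onz(D,(347.5,129.5),.235))
c=(onz(S,(446.75,289.5),.235)+onz(D,(347.5,129.5),.235))/2
v=(c-a)[:2];print(v,np.linalg.norm(v),"yaw",np.degrees(np.arctan2(v[1],v[0])))
kt=tri([(S,(520,298.75)),(D,(328.75,109.25))]);print("knobtop",kt)
w=(kt-c)[:2]; print(w,np.linalg.norm(w),np.degrees(np.arctan2(w[1],w[0])))
for p in ([.589,-.2415,.018],): print(proj(S,p),proj(D,p))
# cup rim fit
for h in (.058,.066,.074):
  for cam in (S,D):
    q=np.array([proj(cam,[.589+.028*np.cos(t),-.2415+.028*np.sin(t),.018+h]) for t in np.linspace(0,6.28,60)]);print(h,cam,q.min(0),q.max(0))
print(mv([.5885,-.2415,.2],[0,np.pi/2,0]))
Rm=R.from_matrix(np.array([[0,0,1],[0,1,0],[-1,0,0]]).astype(float)); print(Rm.as_euler("xyz"))
```

```text
[0.5205 0.1864 0.036 ] [0.5219 0.1827 0.036 ]
col [0.629  0.2058 0.235 ] [0.6294 0.2019 0.235 ]
[0.108  0.0193] 0.10975180507279053 yaw 10.113142435344962
knobtop [0.6069 0.3123 0.2141]
[-0.0224  0.1085] 0.11075164562978616 101.65556588502874
[189.6732 266.6282] [371.4334 357.0142]
0.058 scene [167.9338 237.5591] [199.2927 264.4599]
0.058 side [359.0589 330.2725] [388.2205 356.2759]
0.066 scene [166.9484 235.2022] [198.5192 262.2177]
0.066 side [359.2877 328.207 ] [388.6275 354.3036]
0.074 scene [165.9501 232.8138] [197.7357 259.9444]
0.074 side [359.5192 326.1163] [389.0394 352.3064]
(array([  0.9779, -20.2853,  25.3875]), array([-5.2349, -0.    ,  0.0002]))
[-0.      1.5708  0.    ]<sys>:0: UserWarning: Gimbal lock detected. Setting third angle to zero since it is not possible to uniquely determine all angles.
```

Call:
arm_command([
  {"translation": [0, -0.8, 1.0], "turn": [-0.5, 0, 0]},
  {"translation": [0, -2, 2.5], "turn": [-1.5, 0, 0]},
  {"translation": [0, -3.3, 4.1], "turn": [-2.5, 0, 0]},
  {"translation": [0, -4.3, 5.4], "turn": [-3.5, 0, 0]},
  {"translation": [0, -5.3, 6.6], "turn": [-4.5, 0, 0]},
  {"translation": [0, -6.3, 7.9], "turn": [-5.5, 0, 0]},
  {"translation": [0, -7.3, 9.1], "turn": [-6.5, 0, 0]},
  {"translation": [0, -8.3, 10.4], "turn": [-7.25, 0, 0]},
  {"translation": [0, -9.3, 11.6], "turn": [-7.25, 0, 0]},
  {"translation": [0, -10.3, 12.9], "turn": [-7.25, 0, 0]},
  {"translation": [0, -11.3, 14.1], "turn": [-7.25, 0, 0]},
  {"translation": [0, -12.3, 15.4], "turn": [-7.25, 0, 0]},
], gripper=94, force=10)

```text
time_s: 3.1
ee_pos: [0.4518, 0.0478, 0.2248]
eef_rot: [-0.161, 1.57, 0.015]
force: [0.6, 1.5, -0.2]
grip_width: 0.0937
```

Run:
```python
from h import *
np.set_printoptions(precision=4,suppress=True)
Y=np.radians(100)
y=np.array([np.cos(Y),np.sin(Y),0]);x=np.array([0,0,-1.]);z=np.cross(x,y)
rpy=R.from_matrix(np.c_[x,y,z]).as_euler("xyz")
print(mv([.5885,-.2415,.2],rpy), ctrl.get_obs()["ee_pos"],ctrl.get_obs()["time_s"])
```

```text
(array([  0.9949, -12.3509,   3.3599]), array([0.0141, 0.0082, 0.0013])) [0.4518 0.0478 0.2248] 3.1<sys>:0: UserWarning: Gimbal lock detected. Setting third angle to zero since it is not possible to uniquely determine all angles.
```

Call:
arm_command([
  {"translation": [0, -1.5, 0.4], "turn": [0, 0, 0]},
  {"translation": [0, -3, 0.8], "turn": [0, 0, 0]},
  {"translation": [0, -4.5, 1.2], "turn": [0, 0, 0]},
  {"translation": [0, -6, 1.6], "turn": [0, 0, 0]},
  {"translation": [0, -7.5, 2.0], "turn": [0, 0, 0]},
  {"translation": [0, -9, 2.4], "turn": [0, 0, 0]},
  {"translation": [0.3, -10.3, 2.8], "turn": [0, 0, 0]},
  {"translation": [0.7, -11.4, 3.1], "turn": [0, 0, 0]},
  {"translation": [1, -12.0, 3.3], "turn": [0, 0, 0]},
  {"translation": [1, -12.35, 3.36], "turn": [0, 0, 0]},
  {"translation": [1, -12.35, 3.36], "turn": [0, 0, 0]},
  {"translation": [1, -12.35, 3.36], "turn": [0, 0, 0]},
])

```text
time_s: 4.1
ee_pos: [0.5881, -0.2389, 0.1999]
eef_rot: [-0.134, 1.571, 0.042]
force: [-0.5, 0.1, 0.6]
grip_width: 0.094
```

```bash
python3 -W ignore - <<'E'
from h import *
np.set_printoptions(precision=4,suppress=True)
cal=optics.get_calibration("wrist"); im=optics.camera("wrist"); cv2.imwrite("pics/w1.png",im[:,:,::-1])
print(ctrl.get_obs()["ee_pos"],ctrl.get_obs()["qpos"],ctrl.get_obs()["time_s"])
for m in models.mark_of("cup_a","wrist"): print(m["score"],m["at"],onz("wrist",m["at"],.018,cal))
for m in models.look_for("cup_a","wrist"): print(m["score"],m["box"])
for h in (.058,.066,.074):
    q=np.array([proj("wrist",[.589+.028*np.cos(t),-.2415+.028*np.sin(t),.018+h],cal) for t in np.linspace(0,6.28,60)]);print(h,q.min(0),q.max(0))
E
```

```text
[ 0.5881 -0.2385  0.2002] [-0.443   0.5081  1.2883  0.0001  1.3445 -2.1902] 4.15
0.92 [317.3, 229.3] [ 0.5912 -0.2384  0.018 ]
0.62 [423.0, 75.3] [ 0.4567 -0.1792  0.018 ]
0.89 [276.9, 197.9, 359.8, 286.7]
0.64 [387.6, 16.4, 486.0, 108.1]
0.55 [285.2, 0.0, 349.9, 19.0]
0.058 [273.3508 203.6625] [353.7448 281.5626]
0.066 [272.1602 205.569 ] [354.7385 285.4422]
0.074 [270.9036 207.5854] [355.7873 289.5313]
```

View pics/w1.png

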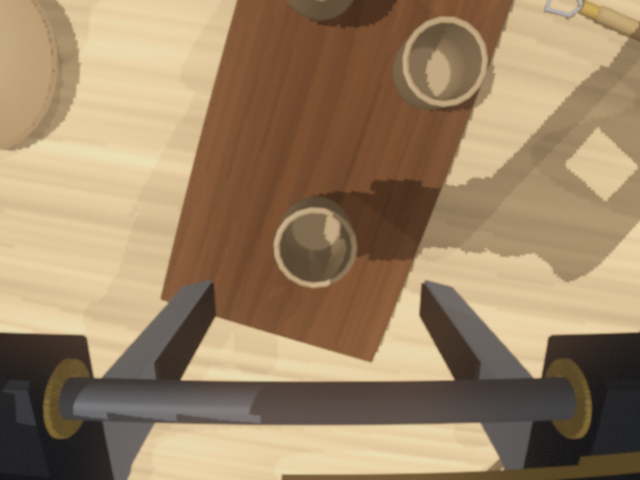

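```bash
python3 -W ignore - <<'E'
from h import *
from scipy.optimize import least_squares
np.set_printoptions(precision=4,suppress=True)
cal=optics.get_calibration("wrist")
im=cv2.imread("pics/w1.png")[185:305,255:375]; cv2.imwrite("pics/w1z.png",cv2.resize(im,None,fx=5,fy=5,interpolation=cv2.INTER_CUBIC))
m=[273.5,205,357.5,288]
def f(p):
    q=np.array([proj("wrist",[p[0]+.028*np.cos(t),p[1]+.028*np.sin(t),.018+p[2]],cal) for t in np.linspace(0,6.28,90)]);return np.r_[q.min(0),q.max(0)]-m
r=least_squares(f,[.589,-.24,.066],x_scale=.01);print(r.x,r.fun)
Y=np.radians(100);y=np.array([np.cos(Y),np.sin(Y),0]);x=np.array([0,0,-1.]);z=np.cross(x,y)
rpy=R.from_matrix(np.c_[x,y,z]).as_euler("xyz")
print(mv([r.x[0],r.x[1],.065],rpy))
E
```

```text
[ 0.5877 -0.2398  0.0741] [-0.4666  0.4708  0.4664 -0.4955]
(array([ 5.4179, -0.0509, -0.0364]), array([0.0273, 0.0112, 0.0076]))
```

View pics/w1z.png

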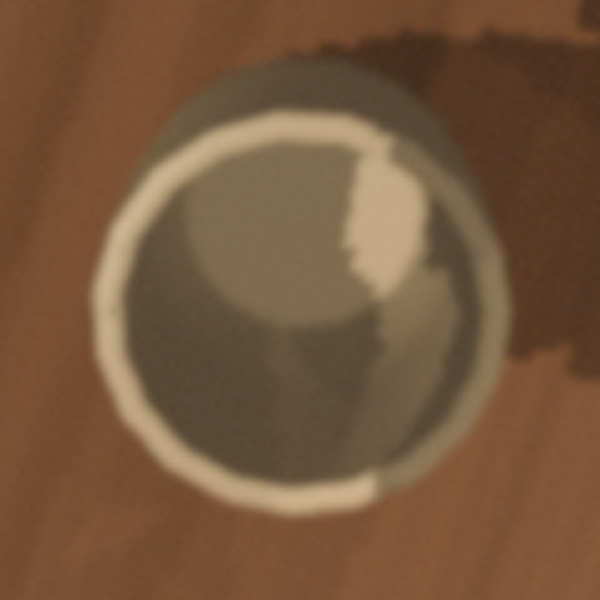

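Call:
arm_command([
  {"translation": [0.8, -0.05, -0.03], "turn": [0, 0, 0]},
  {"translation": [2, -0.05, -0.03], "turn": [0, 0, 0]},
  {"translation": [3.2, -0.05, -0.03], "turn": [0, 0, 0]},
  {"translation": [4.2, -0.05, -0.03], "turn": [0, 0, 0]},
  {"translation": [4.9, -0.05, -0.03], "turn": [0, 0, 0]},
  {"translation": [5.3, -0.05, -0.03], "turn": [0, 0, 0]},
  {"translation": [5.4, -0.05, -0.03], "turn": [0, 0, 0]},
  {"translation": [5.4, -0.05, -0.03], "turn": [0, 0, 0]},
  {"translation": [5.4, -0.05, -0.03], "turn": [0, 0, 0]},
])

```text
time_s: 5.0
ee_pos: [0.5882, -0.2407, 0.066]
eef_rot: [-0.626, 1.569, -0.449]
force: [-0.0, 0.8, 0.1]
grip_width: 0.0941
```

Call:
arm_command([
  {"translation": [0, 0, 0], "turn": [0, 0, 0]},
  {"translation": [0, 0, 0], "turn": [0, 0, 0]},
  {"translation": [0, 0, 0], "turn": [0, 0, 0]},
  {"translation": [0, 0, 0], "turn": [0, 0, 0]},
  {"translation": [0, 0, 0], "turn": [0, 0, 0]},
  {"translation": [0, 0, 0], "turn": [0, 0, 0]},
  {"translation": [0, 0, 0], "turn": [0, 0, 0]},
  {"translation": [0, 0, 0], "turn": [0, 0, 0]},
], gripper=45, force=10)

```text
time_s: 5.67
ee_pos: [0.5877, -0.2407, 0.0645]
eef_rot: [-0.43, 1.571, -0.254]
force: [-0.5, -0.1, 0.8]
grip_width: 0.0549
```

```bash
python3 -W ignore - <<'E'
from h import *
np.set_printoptions(precision=4,suppress=True)
cal=optics.get_calibration("wrist"); im=optics.camera("wrist"); cv2.imwrite("pics/w2.png",im[:,:,::-1])
s=ctrl.get_obs();print(s["ee_pos"],s["force"],s["grip_width"],s["time_s"])
Y=np.radians(100);y=np.array([np.cos(Y),np.sin(Y),0]);x=np.array([0,0,-1.]);z=np.cross(x,y)
rpy=R.from_matrix(np.c_[x,y,z]).as_euler("xyz")
print(mv([.521,.185,.16],rpy))
E
```

```text
[ 0.5877 -0.2407  0.0645] [ 0.2576  0.2467 -0.1138] 0.055184295267126426 5.7167
(array([-3.8205, 17.2306,  0.3549]), array([0.0157, 0.0006, 0.0005]))
```

View pics/w2.png

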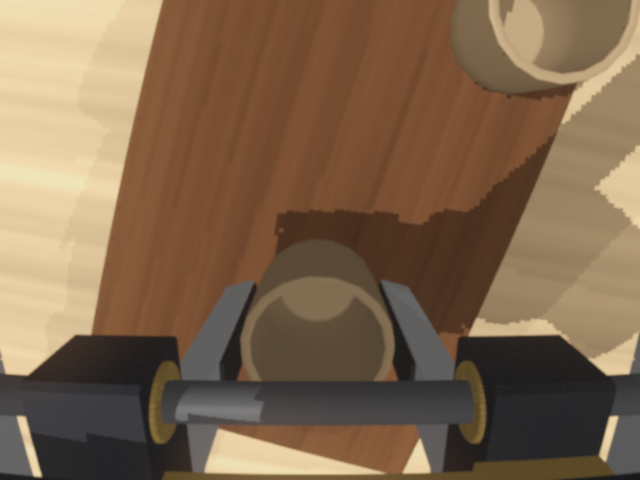

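Call:
arm_command([
  {"translation": [-0.5, 0, 0], "turn": [0, 0, 0]},
  {"translation": [-1.5, 0, 0], "turn": [0, 0, 0]},
  {"translation": [-2.7, 0.1, 0], "turn": [0, 0, 0]},
  {"translation": [-3.5, 0.8, 0], "turn": [0, 0, 0]},
  {"translation": [-3.8, 2, 0], "turn": [0, 0, 0]},
  {"translation": [-3.8, 3.3, 0], "turn": [0, 0, 0]},
  {"translation": [-3.8, 4.6, 0.1], "turn": [0, 0, 0]},
  {"translation": [-3.8, 5.9, 0.1], "turn": [0, 0, 0]},
  {"translation": [-3.8, 7.2, 0.1], "turn": [0, 0, 0]},
  {"translation": [-3.8, 8.5, 0.2], "turn": [0, 0, 0]},
  {"translation": [-3.8, 9.8, 0.2], "turn": [0, 0, 0]},
  {"translation": [-3.8, 11, 0.2], "turn": [0, 0, 0]},
])

```text
time_s: 6.72
ee_pos: [0.544, 0.0326, 0.1604]
eef_rot: [-0.163, 1.57, 0.013]
force: [0.6, -0.1, -0.2]
grip_width: 0.0547
```

Call:
arm_command([
  {"translation": [0, 1.2, 0], "turn": [0, 0, 0]},
  {"translation": [0, 2.4, 0.1], "turn": [0, 0, 0]},
  {"translation": [0, 3.6, 0.1], "turn": [0, 0, 0]},
  {"translation": [0, 4.7, 0.1], "turn": [0, 0, 0]},
  {"translation": [0, 5.5, 0.15], "turn": [0, 0, 0]},
  {"translation": [0, 6.0, 0.15], "turn": [0, 0, 0]},
  {"translation": [0, 6.23, 0.15], "turn": [0, 0, 0]},
  {"translation": [0, 6.23, 0.15], "turn": [0, 0, 0]},
  {"translation": [0, 6.23, 0.15], "turn": [0, 0, 0]},
  {"translation": [0, 6.23, 0.15], "turn": [0, 0, 0]},
])

```text
time_s: 7.55
ee_pos: [0.5211, 0.184, 0.1595]
eef_rot: [-1.754, 1.571, -1.579]
force: [1.1, 0.4, -0.6]
grip_width: 0.055
```

```bash
python3 -W ignore - <<'E'
from h import *
np.set_printoptions(precision=4,suppress=True)
cal=optics.get_calibration("wrist"); im=optics.camera("wrist"); cv2.imwrite("pics/w3.png",im[:,:,::-1])
s=ctrl.get_obs();print(s["ee_pos"],s["force"],s["grip_width"],s["time_s"])
for t in ("anvil","knob","gauge","disc"):
  print(t,[(round(d["score"],2),[round(float(x),1) for x in d["at"]]) for d in models.mark_of(t,"wrist")])
print(proj("wrist",[.521,.185,.036],cal),onz("wrist",(320,100),.036,cal))
im=optics.camera("side"); cv2.imwrite("pics/s3.png",im[60:300,160:480,::-1].repeat(2,0).repeat(2,1))
E
```

```text
[0.5211 0.1839 0.1595] [ 0.9585 -0.5165 -0.4773] 0.05505565088261127 7.6
anvil [(0.72, [321.3, 240.1])]
knob [(0.4, [319.4, 239.9])]
gauge [(0.6, [320.3, 229.4])]
disc []
[319.0079 243.1919] [0.4271 0.169  0.036 ]
```

View pics/w3.png

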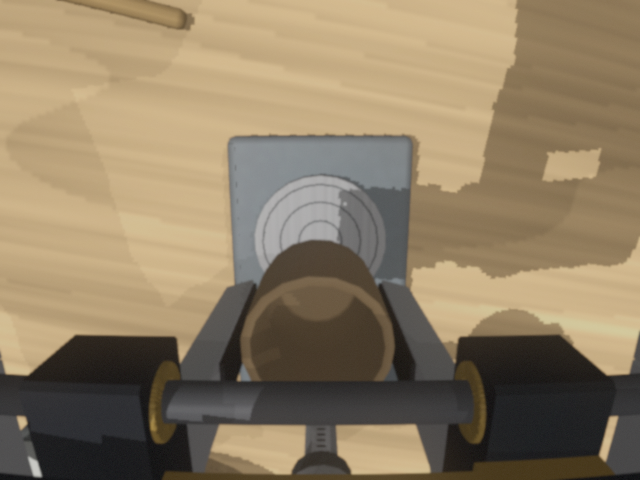

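View pics/s3.png

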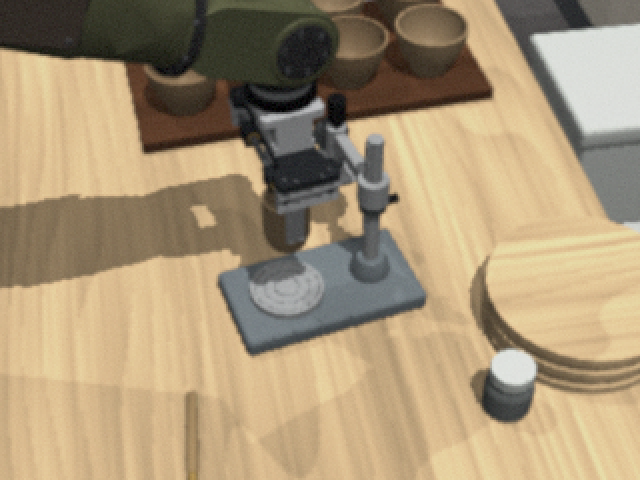

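```bash
python3 -W ignore - <<'E'
from h import *
from scipy.optimize import least_squares
np.set_printoptions(precision=4,suppress=True)
cal=optics.get_calibration("wrist")
im=cv2.imread("pics/w3.png")[165:285,240:400]; cv2.imwrite("pics/w3z.png",cv2.resize(im,None,fx=5,fy=5,interpolation=cv2.INTER_CUBIC))
for r in (.046,):
  q=np.array([proj("wrist",[.521+r*np.cos(t),.185+r*np.sin(t),.036],cal) for t in np.linspace(0,6.28,90)]);print(q.min(0),q.max(0))
print(R.from_euler("xyz",ctrl.get_obs()["eef_rot"]).as_matrix())
E
```

```text
[251.91  176.634] [384.1729 304.8486]
[[-0.     -0.1744  0.9847]
 [-0.      0.9847  0.1744]
 [-1.     -0.     -0.0001]]
```

View pics/w3z.png

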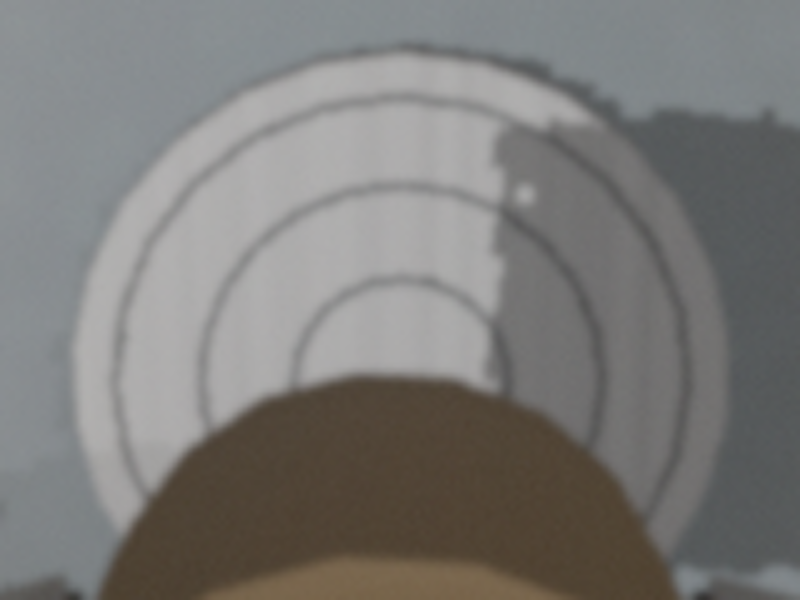

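```bash
python3 -W ignore - <<'E'
from h import *
np.set_printoptions(precision=4,suppress=True)
cal=optics.get_calibration("wrist");s=ctrl.get_obs();p=s["ee_pos"]
for h in (.062,.066,.070,.074):
  q=np.array([proj("wrist",[p[0]+.028*np.cos(t),p[1]+.028*np.sin(t),p[2]-.0465+h],cal) for t in np.linspace(0,6.28,90)]);print(h,q.min(0),q.max(0))
im=cv2.imread("pics/w3.png")[230:400,230:410]; cv2.imwrite("pics/w3y.png",cv2.resize(im,None,fx=3.5,fy=3.5,interpolation=cv2.INTER_CUBIC))
E
```

```text
0.062 [243.3112 263.8204] [391.966  398.8439]
0.066 [241.4907 267.216 ] [393.8072 405.0082]
0.07 [239.5807 270.7952] [395.739  411.4562]
0.074 [237.5648 274.573 ] [397.7781 418.2069]
```

View pics/w3y.png

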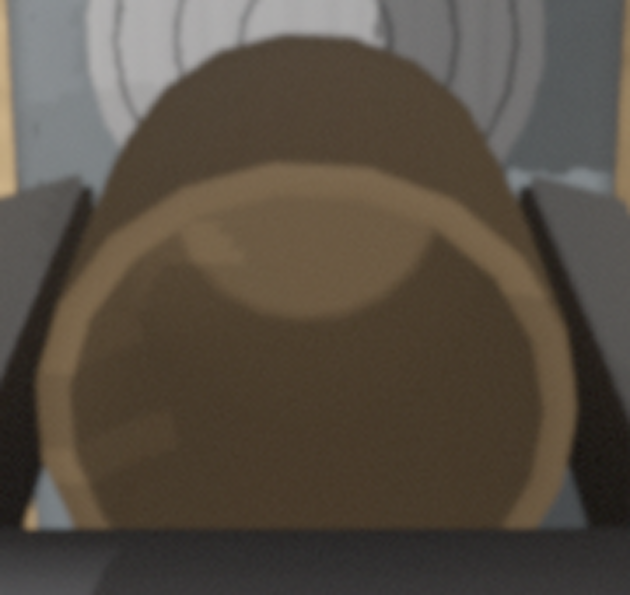

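Call:
arm_command([
  {"translation": [0.5, 0.07, -0.1], "turn": [0, 0, 0]},
  {"translation": [1.3, 0.07, -0.1], "turn": [0, 0, 0]},
  {"translation": [2.0, 0.07, -0.1], "turn": [0, 0, 0]},
  {"translation": [2.5, 0.07, -0.1], "turn": [0, 0, 0]},
  {"translation": [2.8, 0.07, -0.1], "turn": [0, 0, 0]},
  {"translation": [2.92, 0.07, -0.1], "turn": [0, 0, 0]},
  {"translation": [2.98, 0.07, -0.1], "turn": [0, 0, 0]},
  {"translation": [3.02, 0.07, -0.1], "turn": [0, 0, 0]},
  {"translation": [3.04, 0.07, -0.1], "turn": [0, 0, 0]},
  {"translation": [3.04, 0.07, -0.1], "turn": [0, 0, 0]},
])

```text
time_s: 8.68
ee_pos: [0.5184, 0.1863, 0.084]
eef_rot: [0.043, 1.57, 0.219]
force: [-0.4, 0.1, -1.0]
grip_width: 0.055
```

```bash
python3 -W ignore - <<'E'
from h import *
np.set_printoptions(precision=4,suppress=True)
s=ctrl.get_obs();print(s["ee_pos"],s["force"],s["grip_width"],s["time_s"])
for c in ("side","scene"):
  im=optics.camera(c)
  r=im[130:250,240:400] if c=="side" else im[230:350,350:510]
  cv2.imwrite(f"pics/{c}4.png",cv2.resize(r[:,:,::-1],None,fx=4,fy=4,interpolation=cv2.INTER_CUBIC))
print(ctrl.get_obs()["force"])
E
```

```text
[0.5184 0.1863 0.084 ] [-0.3572  0.0688 -1.0468] 0.05499791509631174 8.6833
[ 0.3748 -0.2415 -0.0017]
```

View pics/side4.png

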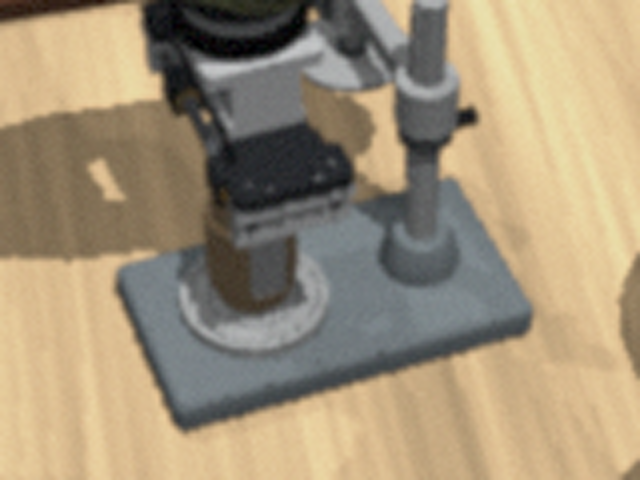

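Call:
arm_command([
  {"translation": [0.02, 0, 0], "turn": [0, 0, 0]},
  {"translation": [0.04, 0, 0], "turn": [0, 0, 0]},
  {"translation": [0.06, 0, 0], "turn": [0, 0, 0]},
  {"translation": [0.06, 0, 0], "turn": [0, 0, 0]},
  {"translation": [0.06, 0, 0], "turn": [0, 0, 0]},
])

```text
time_s: 9.2
ee_pos: [0.5183, 0.1863, 0.0824]
eef_rot: [0.037, 1.57, 0.213]
force: [-1.4, -0.6, 4.6]
grip_width: 0.055
```

Call:
arm_command([
  {"translation": [0, 0, 0], "turn": [0, 0, 0]},
  {"translation": [0, 0, 0], "turn": [0, 0, 0]},
  {"translation": [0, 0, 0], "turn": [0, 0, 0]},
  {"translation": [0, 0, 0], "turn": [0, 0, 0]},
  {"translation": [0, 0, 0], "turn": [0, 0, 0]},
  {"translation": [-0.3, 0, 0], "turn": [0, 0, 0]},
  {"translation": [-0.8, 0, 0], "turn": [0, 0, 0]},
  {"translation": [-1.6, 0, 0], "turn": [0, 0, 0]},
  {"translation": [-2.8, 0, 0], "turn": [0, 0, 0]},
  {"translation": [-4, 0, 0], "turn": [0, 0, 0]},
  {"translation": [-5, 0, 0], "turn": [0, 0, 0]},
  {"translation": [-5.6, 0, 0], "turn": [0, 0, 0]},
], gripper=94)

```text
time_s: 10.2
ee_pos: [0.5186, 0.1864, 0.2257]
eef_rot: [0.103, 1.567, 0.279]
force: [0.2, 0.4, -0.2]
grip_width: 0.0943
```

Call:
arm_command([
  {"translation": [0, 0, 0], "turn": [0, 0, 0]},
  {"translation": [0, 0, 0], "turn": [0, 0, 0]},
])

```text
time_s: 10.37
ee_pos: [0.5182, 0.1863, 0.2224]
eef_rot: [0.096, 1.57, 0.272]
force: [-0.3, 1.0, 0.0]
grip_width: 0.0939
```

```bash
python3 -W ignore - <<'E'
from h import *
np.set_printoptions(precision=4,suppress=True)
s=ctrl.get_obs();print(s["ee_pos"],s["force"],s["grip_width"],s["time_s"])
for c in ("wrist","scene","side"):
  im=optics.camera(c)
  cv2.imwrite(f"pics/{c}5.png",im[:,:,::-1])
E
```

```text
[0.5182 0.1863 0.2224] [-0.3316  1.001   0.0214] 0.09393106747296828 10.3667
```

View pics/wrist5.png

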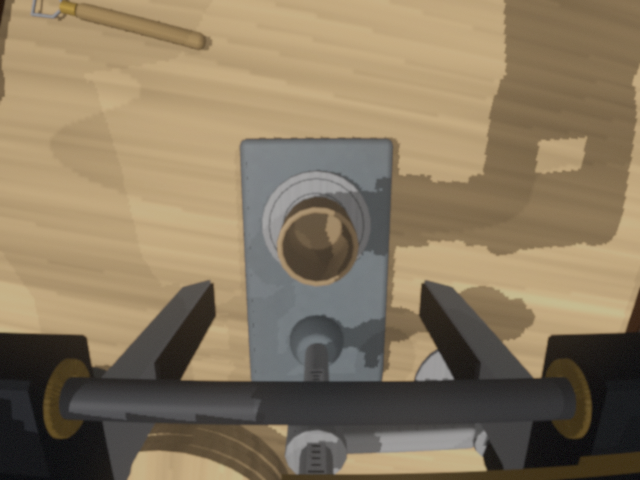

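```bash
python3 -W ignore - <<'E'
from h import *
from scipy.optimize import least_squares
np.set_printoptions(precision=4,suppress=True)
im=cv2.imread("pics/wrist5.png")[160:300,240:395]; cv2.imwrite("pics/w5z.png",cv2.resize(im,None,fx=5,fy=4.2,interpolation=cv2.INTER_CUBIC))
im=cv2.imread("pics/side5.png")[150:245,255:385]; cv2.imwrite("pics/s5z.png",cv2.resize(im,None,fx=6,fy=6,interpolation=cv2.INTER_CUBIC))
E
```

```text
(no output)
```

View pics/w5z.png

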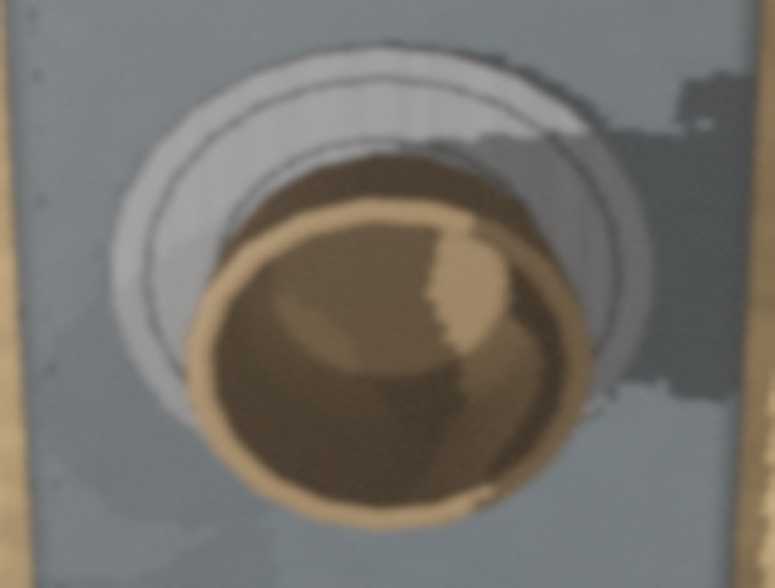

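View pics/s5z.png

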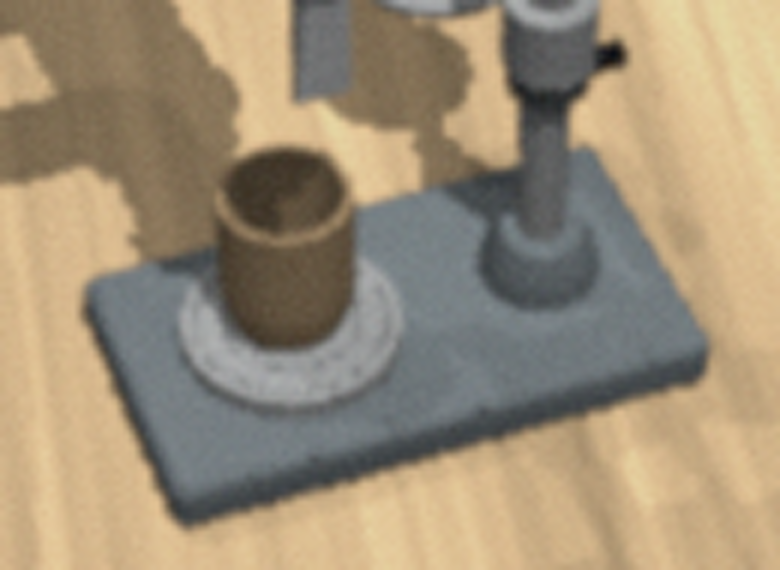

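```bash
python3 -W ignore - <<'E'
from h import *
from scipy.optimize import least_squares
np.set_printoptions(precision=4,suppress=True)
cal=optics.get_calibration("wrist")
def ext(c,z,r): return np.array([proj("wrist",[c[0]+r*np.cos(t),c[1]+r*np.sin(t),z],cal) for t in np.linspace(0,6.28,120)])
def fa(p): q=ext(p,.036,.046); return [q[:,0].min()-(240+112/5),q[:,0].max()-(240+653/5),q[:,1].min()-(160+46/4.2)]
a=least_squares(fa,[.52,.185],x_scale=.01);print(a.x,a.fun)
def fc(p): q=ext(p,.036+p[2],.028); return [q[:,0].min()-(240+187/5),q[:,0].max()-(240+593/5),q[:,1].min()-(160+196/4.2),q[:,1].max()-(160+529/4.2)]
c=least_squares(fc,[.52,.185,.066],x_scale=.01);print(c.x,c.fun)
for z in (.062,.066,.07):
  c2=least_squares(lambda p:fc([p[0],p[1],z]),[.52,.185],x_scale=.01);print(z,c2.x,c2.fun)
E
```

```text
[0.5187 0.1855] [-0.8549  0.854   0.0516]
[0.5192 0.1867 0.0653] [-0.1885  0.1885  0.1903 -0.1998]
0.062 [0.52   0.1869] [ 0.2867 -0.2866  0.615  -0.6917]
0.066 [0.519  0.1867] [-0.2912  0.291   0.0987 -0.0935]
0.07 [0.518  0.1865] [-0.8858  0.8854 -0.4312  0.5233]
```

Call:
arm_command([
  {"translation": [-1, 0, 0], "turn": [1, 0, 0]},
  {"translation": [-2.2, 0, 0], "turn": [2.4, 0, 0]},
  {"translation": [-3, 0.4, 0.4], "turn": [3.8, 0, 0]},
  {"translation": [-3, 1, 1], "turn": [5.2, 0, 0]},
  {"translation": [-3, 1.6, 1.6], "turn": [6.6, 0, 0]},
  {"translation": [-3, 2.2, 2.2], "turn": [8, 0, 0]},
  {"translation": [-3, 2.8, 2.8], "turn": [9.4, 0, 0]},
  {"translation": [-3, 3.4, 3.4], "turn": [10.8, 0, 0]},
  {"translation": [-3, 4, 4], "turn": [12.2, 0, 0]},
  {"translation": [-3, 4.37, 4.34], "turn": [13.6, 0, 0]},
  {"translation": [-3, 4.37, 4.34], "turn": [15, 0, 0]},
  {"translation": [-3, 4.37, 4.34], "turn": [16.4, 0, 0]},
])

```text
time_s: 11.52
ee_pos: [0.6059, 0.3134, 0.2946]
eef_rot: [-1.449, 1.568, -2.71]
force: [0.2, -0.9, 0.3]
grip_width: 0.094
```

Call:
arm_command([
  {"translation": [0, 0, 0], "turn": [1, 0, 0]},
  {"translation": [0, 0, 0], "turn": [1.26, 0, 0]},
  {"translation": [0, 0, 0], "turn": [1.26, 0, 0]},
  {"translation": [0, 0, 0], "turn": [1.26, 0, 0]},
])

```text
time_s: 11.85
ee_pos: [0.6058, 0.3127, 0.2963]
eef_rot: [-1.331, 1.57, -2.694]
force: [-0.7, 1.0, 0.5]
grip_width: 0.0939
```

```bash
python3 -W ignore - <<'E'
from h import *
np.set_printoptions(precision=4,suppress=True)
s=ctrl.get_obs();print(s["ee_pos"],s["force"],s["time_s"])
print(R.from_euler("xyz",s["eef_rot"]).as_matrix())
cal=optics.get_calibration("wrist");im=optics.camera("wrist");cv2.imwrite("pics/w6.png",im[:,:,::-1])
for t in ("knob","disc"):
  print(t,[(round(d["score"],2),[round(float(x),1) for x in d["at"]]) for d in models.mark_of(t,"wrist")])
print([d["box"] for d in models.look_for("knob","wrist")])
for z in (.214,.222): print(proj("wrist",[.606,.3125,z],cal),[proj("wrist",[.606+.012*np.cos(t),.3125+.012*np.sin(t),z],cal) for t in (0,1.57,3.14,4.71)])
E
```

```text
[0.6058 0.3127 0.2963] [-0.6601  1.0061  0.5047] 11.85
[[-0.0008  0.9784  0.2068]
 [-0.0004  0.2068 -0.9784]
 [-1.     -0.0009  0.0002]]
knob [(0.91, [316.5, 253.2])]
disc []
[[274.2, 180.4, 361.4, 380.3]]
[317.5985 260.2206] [array([337.1202, 264.1614]), array([321.7903, 241.2466]), array([297.9861, 256.224 ]), array([313.4752, 278.7326])]
[317.5968 264.193 ] [array([337.7333, 268.2465]), array([321.923, 244.661]), array([297.3629, 260.0794]), array([313.3451, 283.2303])]
```

View pics/w6.png

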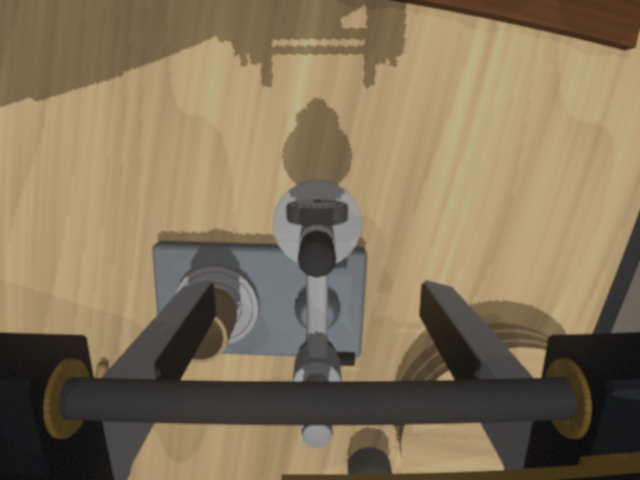

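Run:
```python
import cv2
im=cv2.imread("pics/w6.png")[180:300,260:380]; cv2.imwrite("pics/w6z.png",cv2.convertScaleAbs(cv2.resize(im,None,fx=5,fy=5,interpolation=cv2.INTER_CUBIC),alpha=1.8))
```

```text
(no output)
```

View pics/w6z.png

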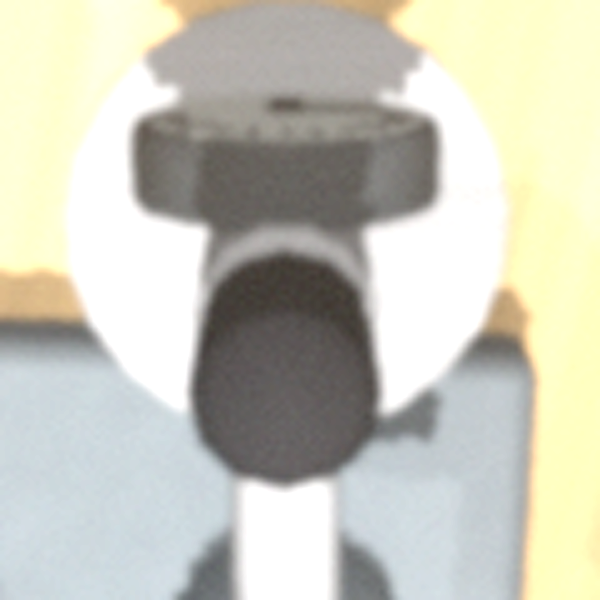

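Call:
arm_command([
  {"translation": [0.6, 0, 0], "turn": [0, 0, 0]},
  {"translation": [1.5, 0, 0], "turn": [0, 0, 0]},
  {"translation": [2.4, 0, 0], "turn": [0, 0, 0]},
  {"translation": [3.1, 0, 0], "turn": [0, 0, 0]},
  {"translation": [3.6, 0, 0], "turn": [0, 0, 0]},
  {"translation": [3.9, 0, 0], "turn": [0, 0, 0]},
  {"translation": [3.9, 0, 0], "turn": [0, 0, 0]},
])

```text
time_s: 12.63
ee_pos: [0.6055, 0.3127, 0.1981]
eef_rot: [-1.367, 1.569, -2.732]
force: [-0.9, -0.4, 0.4]
grip_width: 0.0937
```

Call:
arm_command([
  {"translation": [0, 0, 0], "turn": [0, 0, 0]},
  {"translation": [0, 0, 0], "turn": [0, 0, 0]},
  {"translation": [0, 0, 0], "turn": [0, 0, 0]},
  {"translation": [0, 0, 0], "turn": [0, 0, 0]},
  {"translation": [0, 0, 0], "turn": [0, 0, 0]},
  {"translation": [0, 0, 0], "turn": [0, 0, 0]},
  {"translation": [0, 0, 0], "turn": [0, 0, 0]},
  {"translation": [0, 0, 0], "turn": [0, 0, 0]},
  {"translation": [0, 0, 0], "turn": [0, 0, 0]},
  {"translation": [0, 0, 0], "turn": [0, 0, 0]},
], gripper=15, force=25)

```text
time_s: 13.47
ee_pos: [0.6058, 0.3128, 0.1994]
eef_rot: [-1.284, 1.571, -2.649]
force: [0.1, 0.2, 0.1]
grip_width: 0.0308
```

```bash
python3 -W ignore - <<'E'
from h import *
np.set_printoptions(precision=4,suppress=True)
s=ctrl.get_obs();print(s["ee_pos"],s["force"],s["time_s"],s["grip_width"])
cal=optics.get_calibration("wrist");im=optics.camera("wrist");cv2.imwrite("pics/w7.png",im[:,:,::-1])
im=optics.camera("side")[90:190,270:400,::-1];cv2.imwrite("pics/s7.png",cv2.resize(im,None,fx=5,fy=5,interpolation=cv2.INTER_CUBIC))
E
```

```text
[0.6058 0.3128 0.1994] [0.082  0.1501 0.0959] 13.4667 0.030765217572481057
```

View pics/w7.png

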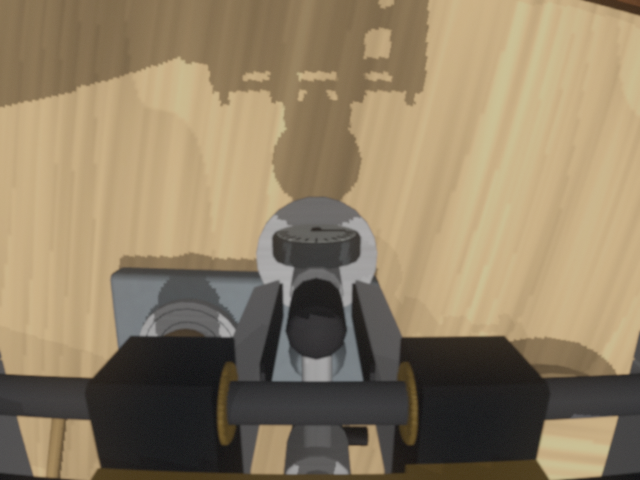

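View pics/s7.png

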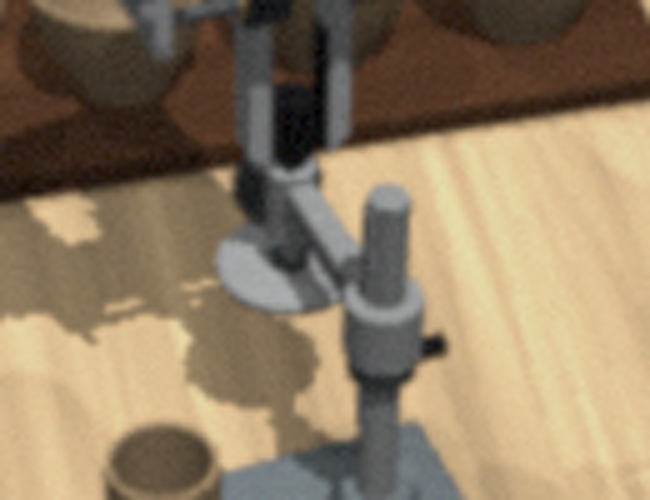

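Call:
arm_command([
  {"translation": [0, 0, 0], "turn": [0, 0, 0]},
  {"translation": [0, 0, 0], "turn": [0, 0, 0]},
  {"translation": [0, 0, 0], "turn": [0, 0, 0]},
  {"translation": [0, 0, 0], "turn": [0, 0, 0]},
  {"translation": [-0.1, 0, 0], "turn": [0, 0, 0]},
  {"translation": [-0.3, 0, 0], "turn": [0, 0, 0]},
  {"translation": [-0.6, 0, 0], "turn": [0, 0, 0]},
  {"translation": [-0.9, 0, 0], "turn": [0, 0, 0]},
  {"translation": [-1.2, 0, 0], "turn": [0, 0, 0]},
  {"translation": [-1.4, 0, 0], "turn": [0, 0, 0]},
  {"translation": [-1.4, 0, 0], "turn": [0, 0, 0]},
])

```text
time_s: 14.48
ee_pos: [0.6058, 0.3117, 0.2335]
eef_rot: [-0.956, 1.568, -2.322]
force: [-0.9, -3.2, -9.2]
grip_width: 0.0234
```

```bash
python3 -W ignore - <<'E'
from h import *
np.set_printoptions(precision=4,suppress=True)
s=ctrl.get_obs();print(s["ee_pos"],s["force"],s["time_s"],s["grip_width"])
im=optics.camera("side")[90:190,270:400,::-1];cv2.imwrite("pics/s8.png",cv2.resize(im,None,fx=5,fy=5,interpolation=cv2.INTER_CUBIC))
im=optics.camera("wrist");cv2.imwrite("pics/w8.png",im[:,:,::-1])
# arc plan
p0=s["ee_pos"][:2]; T=R.from_euler("xyz",s["eef_rot"])
C=np.array([.6285,.2035])
v=p0-C; r=np.linalg.norm(v); a0=np.degrees(np.arctan2(v[1],v[0])); print(r,a0)
for d in range(0,92,6):
    a=np.radians(a0+d); q=C+r*np.array([np.cos(a),np.sin(a)])
    print(d,q,T.inv().apply(np.r_[q-p0,0])/.025)
E
```

```text
[0.6058 0.3117 0.2335] [-0.9129 -3.161  -9.1747] 14.4833 0.02339235137818808
0.11056067257647606 101.8344074669168
0 [0.6058 0.3117] [0. 0. 0.]
6 [0.5946 0.3087] [ 0.0012 -0.4622  0.0251]
12 [0.5838 0.3046] [ 0.0024 -0.9193  0.0984]
18 [0.5735 0.2994] [ 0.0037 -1.3662  0.2191]
24 [0.5638 0.2931] [ 0.005  -1.798   0.3859]
30 [0.5548 0.2859] [ 0.0064 -2.21    0.5968]
36 [0.5466 0.2777] [ 0.0078 -2.5978  0.8497]
42 [0.5392 0.2687] [ 0.0091 -2.9569  1.1417]
48 [0.5329 0.2591] [ 0.0105 -3.2836  1.4697]
54 [0.5276 0.2488] [ 0.0118 -3.5742  1.83  ]
60 [0.5234 0.238 ] [ 0.0131 -3.8256  2.2187]
66 [0.5204 0.2268] [ 0.0143 -4.0349  2.6316]
72 [0.5186 0.2154] [ 0.0154 -4.2     3.064 ]
78 [0.5179 0.2038] [ 0.0165 -4.3189  3.5114]
84 [0.5185 0.1923] [ 0.0174 -4.3904  3.9688]
90 [0.5203 0.1808] [ 0.0183 -4.4137  4.4311]
```

View pics/s8.png

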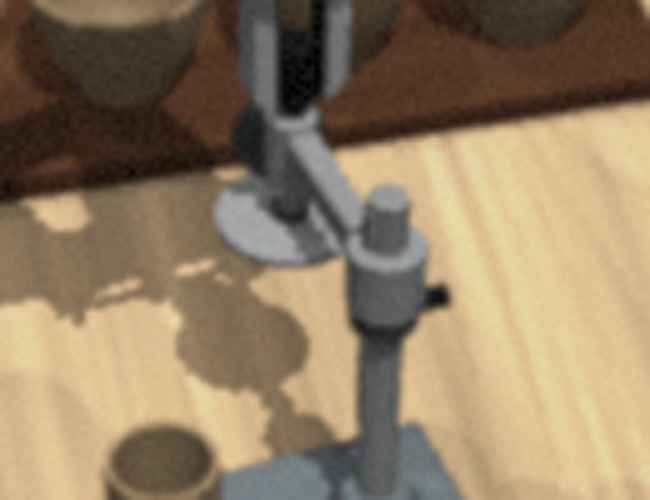

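View pics/w8.png

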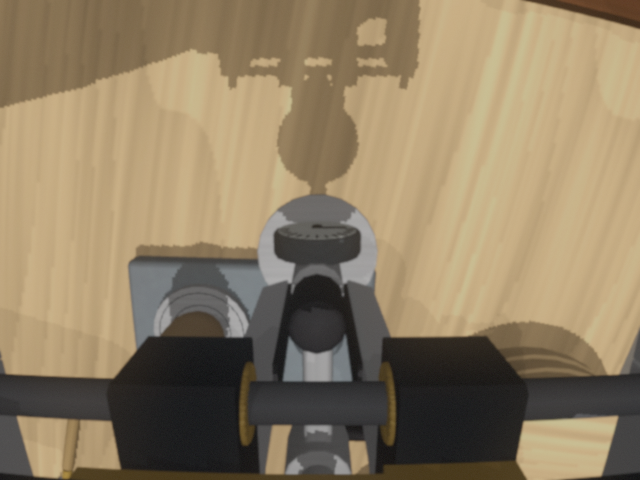

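Call:
arm_command([
  {"translation": [0, 0, 0], "turn": [0, 0, 0]},
  {"translation": [0, 0, 0], "turn": [0, 0, 0]},
  {"translation": [0, -0.23, 0.01], "turn": [-0.6, 0, 0]},
  {"translation": [0, -0.69, 0.06], "turn": [-1.8, 0, 0]},
  {"translation": [0, -1.14, 0.15], "turn": [-3.0, 0, 0]},
  {"translation": [0, -1.58, 0.3], "turn": [-4.2, 0, 0]},
  {"translation": [0, -2.0, 0.49], "turn": [-5.4, 0, 0]},
  {"translation": [0, -2.4, 0.72], "turn": [-6.6, 0, 0]},
  {"translation": [0, -2.78, 0.99], "turn": [-7.8, 0, 0]},
  {"translation": [0, -3.12, 1.3], "turn": [-9.0, 0, 0]},
  {"translation": [0, -3.28, 1.47], "turn": [-9.6, 0, 0]},
  {"translation": [0, -3.28, 1.47], "turn": [-9.6, 0, 0]},
], force=5)

```text
time_s: 15.58
ee_pos: [0.5327, 0.26, 0.2351]
eef_rot: [1.387, 1.57, 0.862]
force: [-0.7, 0.0, -5.7]
grip_width: 0.0233
```

```bash
python3 -W ignore - <<'E'
from h import *
np.set_printoptions(precision=4,suppress=True)
s=ctrl.get_obs();print(s["ee_pos"],s["force"],s["time_s"],s["grip_width"])
im=optics.camera("wrist");cv2.imwrite("pics/w9.png",im[:,:,::-1])
T=R.from_euler("xyz",s["eef_rot"]);print(T.as_matrix())
p0=s["ee_pos"][:2];C=np.array([.6285,.2035]); r=.1106
v=p0-C; a0=np.degrees(np.arctan2(v[1],v[0])); print(np.linalg.norm(v),a0)
for b in (156,162,168,174,180,184,187,188,189,190):
    a=np.radians(b); q=C+r*np.array([np.cos(a),np.sin(a)])
    print(b,q,T.inv().apply(np.r_[q-p0,0])/.025, "turn",-(b-90-np.degrees(np.arctan2(T.as_matrix()[1,1],T.as_matrix()[0,1])))/5)
E
```

```text
[0.5327 0.26   0.2351] [-0.7474  0.0116 -5.6747] 15.5833 0.023331155715410466
[[ 0.0008  0.5011  0.8654]
 [ 0.0009  0.8654 -0.5011]
 [-1.      0.0012  0.0002]]
0.11122659469907613 149.49525970194532
156 [0.5275 0.2485] [-0.0006 -0.5016  0.0498] turn -1.214989240474118
162 [0.5233 0.2377] [-0.0011 -0.9588  0.1228] turn -2.4149892404741182
168 [0.5203 0.2265] [-0.0017 -1.406   0.2433] turn -3.614989240474118
174 [0.5185 0.2151] [-0.0022 -1.8381  0.4098] turn -4.814989240474118
180 [0.5179 0.2035] [-0.0026 -2.2504  0.6205] turn -6.014989240474118
184 [0.5182 0.1958] [-0.0029 -2.512   0.7845] turn -6.814989240474118
187 [0.5187 0.19  ] [-0.0031 -2.7004  0.9193] turn -7.414989240474118
188 [0.519  0.1881] [-0.0032 -2.7616  0.9663] turn -7.614989240474118
189 [0.5193 0.1862] [-0.0032 -2.822   1.0145] turn -7.814989240474118
190 [0.5196 0.1843] [-0.0033 -2.8815  1.0637] turn -8.014989240474119
```

View pics/w9.png

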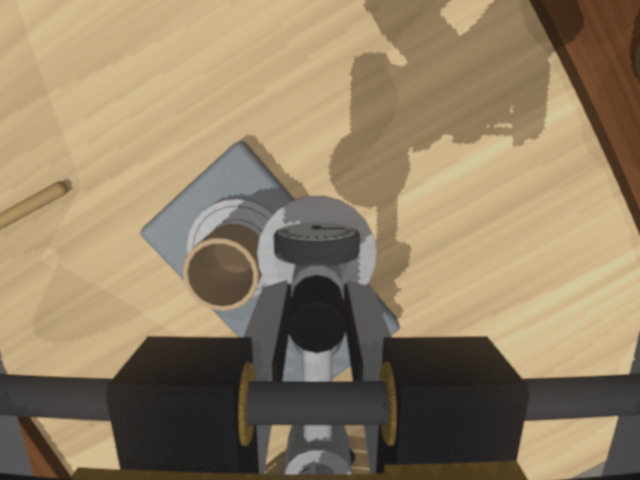

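Call:
arm_command([
  {"translation": [0, -0.25, 0.02], "turn": [-0.6, 0, 0]},
  {"translation": [0, -0.73, 0.08], "turn": [-1.8, 0, 0]},
  {"translation": [0, -1.18, 0.18], "turn": [-3.0, 0, 0]},
  {"translation": [0, -1.62, 0.33], "turn": [-4.2, 0, 0]},
  {"translation": [0, -2.05, 0.51], "turn": [-5.4, 0, 0]},
  {"translation": [0, -2.38, 0.7], "turn": [-6.4, 0, 0]},
  {"translation": [0, -2.58, 0.83], "turn": [-7.0, 0, 0]},
  {"translation": [0, -2.7, 0.92], "turn": [-7.4, 0, 0]},
  {"translation": [0, -2.7, 0.92], "turn": [-7.4, 0, 0]},
  {"translation": [0, -2.7, 0.92], "turn": [-7.4, 0, 0]},
])

```text
time_s: 16.47
ee_pos: [0.519, 0.1906, 0.2347]
eef_rot: [2.014, 1.571, 2.13]
force: [-3.2, -0.7, -1.4]
grip_width: 0.0238
```

```bash
python3 -W ignore - <<'E'
from h import *
np.set_printoptions(precision=4,suppress=True)
s=ctrl.get_obs();print(s["ee_pos"],s["force"],s["time_s"],s["grip_width"])
im=optics.camera("wrist");cv2.imwrite("pics/w10.png",im[:,:,::-1])
print(R.from_euler("xyz",s["eef_rot"]).as_matrix())
E
```

```text
[0.519  0.1906 0.2347] [-3.2179 -0.7355 -1.3944] 16.4667 0.023831101515867457
[[-0.0001 -0.1153  0.9933]
 [ 0.0001  0.9933  0.1153]
 [-1.      0.0001 -0.0001]]
```

View pics/w10.png

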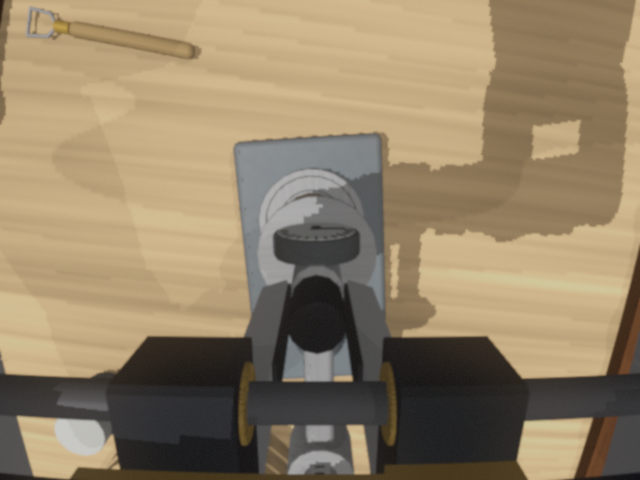

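Call:
arm_command([
  {"translation": [0, -0.05, 0], "turn": [-0.1, 0, 0]},
  {"translation": [0, -0.1, 0], "turn": [-0.2, 0, 0]},
  {"translation": [0, -0.15, 0.01], "turn": [-0.4, 0, 0]},
  {"translation": [0, -0.19, 0.01], "turn": [-0.5, 0, 0]},
  {"translation": [0, -0.19, 0.01], "turn": [-0.6, 0, 0]},
  {"translation": [0, -0.19, 0.01], "turn": [-0.6, 0, 0]},
])

```text
time_s: 17.02
ee_pos: [0.5198, 0.1854, 0.2345]
eef_rot: [-1.014, 1.571, -0.843]
force: [-4.3, 0.7, -1.7]
grip_width: 0.0238
```

Call:
arm_command([
  {"translation": [0, -0.03, 0], "turn": [0, 0, 0]},
  {"translation": [0, -0.06, 0], "turn": [0, 0, 0]},
  {"translation": [0, -0.06, 0], "turn": [0, 0, 0]},
])

```text
time_s: 17.27
ee_pos: [0.52, 0.1842, 0.2345]
eef_rot: [1.286, 1.57, 1.457]
force: [-3.9, 2.3, -2.5]
grip_width: 0.0241
```

```bash
python3 -W ignore - <<'E'
from h import *
np.set_printoptions(precision=4,suppress=True)
s=ctrl.get_obs();print(s["ee_pos"],s["force"],s["time_s"],s["grip_width"])
M=R.from_euler("xyz",s["eef_rot"]).as_matrix();print(M, M.T@s["force"])
im=optics.camera("wrist");cv2.imwrite("pics/w11.png",im[:,:,::-1])
E
```

```text
[0.52   0.1842 0.2345] [-3.9318  2.333  -2.5203] 17.2667 0.024111300089604205
[[ 0.0001 -0.1698  0.9855]
 [ 0.0005  0.9855  0.1698]
 [-1.      0.0005  0.0001]] [ 2.5213  2.9655 -3.4789]
```

View pics/w11.png

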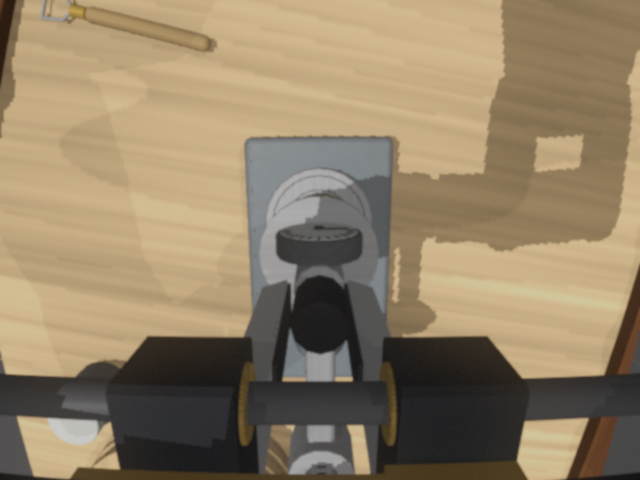

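Call:
arm_command([
  {"translation": [0, 0, 0], "turn": [0, 0, 0]},
  {"translation": [0, 0, 0], "turn": [0, 0, 0]},
  {"translation": [0.1, 0, 0], "turn": [0, 0, 0]},
  {"translation": [0.25, 0, 0], "turn": [0, 0, 0]},
  {"translation": [0.4, 0, 0], "turn": [0, 0, 0]},
  {"translation": [0.55, 0, 0], "turn": [0, 0, 0]},
  {"translation": [0.7, 0, 0], "turn": [0, 0, 0]},
  {"translation": [0.8, 0, 0], "turn": [0, 0, 0]},
], force=25)

```text
time_s: 17.98
ee_pos: [0.5197, 0.1841, 0.2147]
eef_rot: [2.45, 1.57, 2.621]
force: [-9.3, 1.6, 3.8]
grip_width: 0.0234
```

```bash
python3 -W ignore - <<'E'
from h import *
np.set_printoptions(precision=4,suppress=True)
s=ctrl.get_obs();print(s["ee_pos"],s["force"],s["time_s"],s["grip_width"])
im=optics.camera("wrist")[180:390,230:410,::-1];cv2.imwrite("pics/w12.png",cv2.resize(im,None,fx=2.8,fy=2.8,interpolation=cv2.INTER_CUBIC))
im=optics.camera("side")[110:230,250:390,::-1];cv2.imwrite("pics/s12.png",cv2.resize(im,None,fx=5,fy=5,interpolation=cv2.INTER_CUBIC))
E
```

```text
[0.5197 0.1841 0.2147] [-9.3025  1.5982  3.775 ] 17.9833 0.023407208792164784
```

View pics/w12.png

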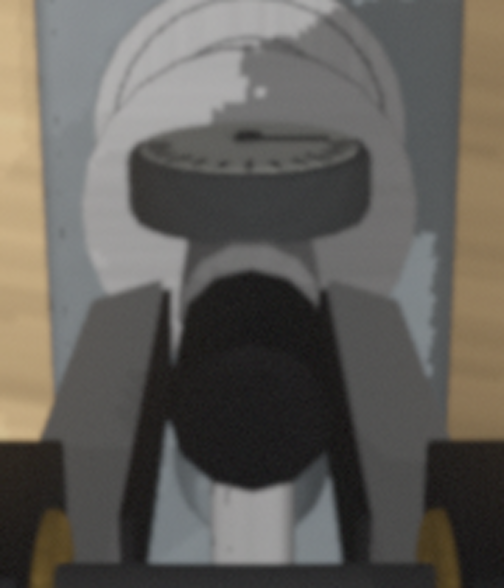

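View pics/s12.png

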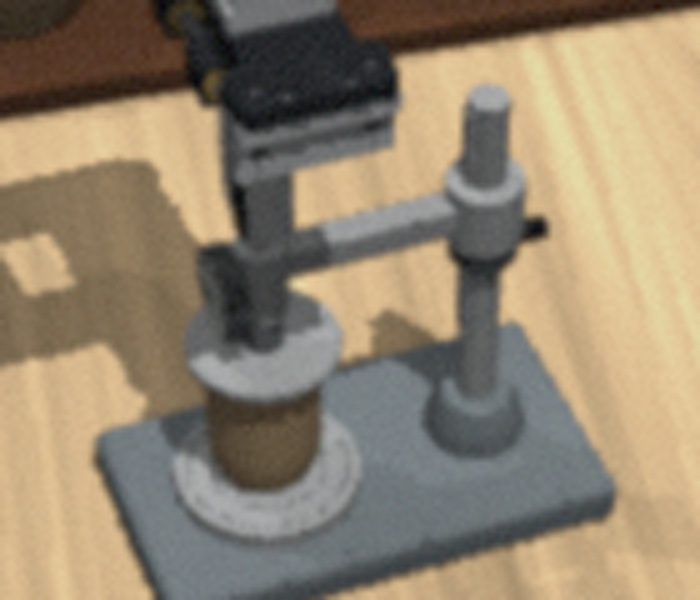

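Call:
arm_command([
  {"translation": [0.04, 0, -0.02], "turn": [0, 0, 0]},
  {"translation": [0.08, 0, -0.04], "turn": [0, 0, 0]},
  {"translation": [0.12, 0, -0.04], "turn": [0, 0, 0]},
  {"translation": [0.16, 0, -0.04], "turn": [0, 0, 0]},
  {"translation": [0.2, 0, -0.04], "turn": [0, 0, 0]},
  {"translation": [0.24, 0, -0.04], "turn": [0, 0, 0]},
  {"translation": [0.28, 0, -0.04], "turn": [0, 0, 0]},
])

```text
time_s: 18.67
ee_pos: [0.5193, 0.184, 0.2082]
eef_rot: [0.175, 1.569, 0.345]
force: [-5.6, 2.1, 3.9]
grip_width: 0.0232
```

Call:
arm_command([
  {"translation": [0.04, 0, 0], "turn": [0, 0, 0]},
  {"translation": [0.08, 0, 0], "turn": [0, 0, 0]},
  {"translation": [0.12, 0, 0], "turn": [0, 0, 0]},
])

```text
time_s: 18.92
ee_pos: [0.5193, 0.1841, 0.2052]
eef_rot: [0.183, 1.569, 0.354]
force: [-5.5, 2.9, 3.9]
grip_width: 0.0235
```

```bash
cat > look.py <<'E'
from h import *
import sys
np.set_printoptions(precision=4,suppress=True)
n=sys.argv[1]
s=ctrl.get_obs();print(s["ee_pos"],s["force"],s["time_s"],s["grip_width"])
im=optics.camera("wrist")[180:390,230:410,::-1];cv2.imwrite(f"pics/w{n}.png",cv2.resize(im,None,fx=2.8,fy=2.8,interpolation=cv2.INTER_CUBIC))
im=optics.camera("side")[110:230,250:390,::-1];cv2.imwrite(f"pics/s{n}.png",cv2.resize(im,None,fx=5,fy=5,interpolation=cv2.INTER_CUBIC))
E
python3 -W ignore look.py 13
```

```text
[0.5193 0.1841 0.2052] [-5.494   2.9299  3.8864] 18.9167 0.02345659960146825
```

View pics/w13.png

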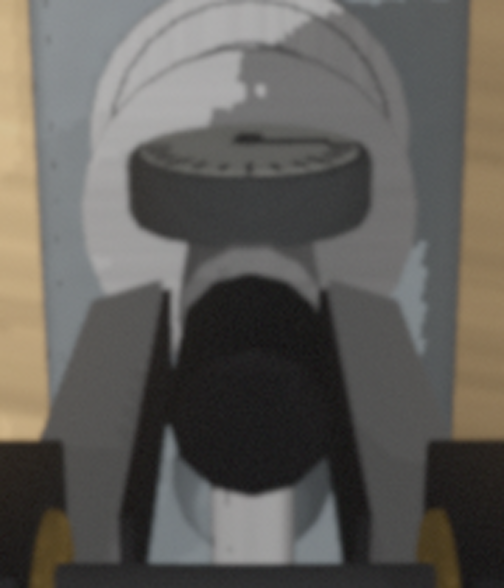

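View pics/s13.png

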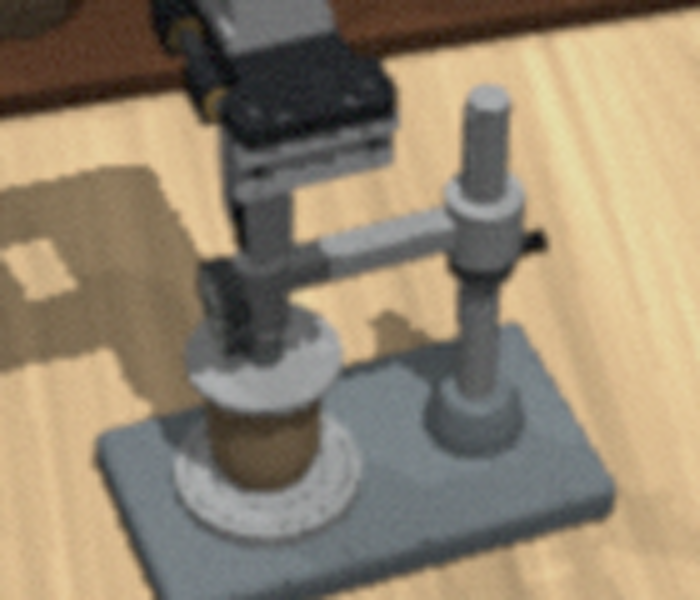

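Call:
arm_command([
  {"translation": [0.03, 0, 0], "turn": [0, 0, 0]},
  {"translation": [0.06, 0, 0], "turn": [0, 0, 0]},
  {"translation": [0.09, 0, 0], "turn": [0, 0, 0]},
  {"translation": [0.12, 0, 0], "turn": [0, 0, 0]},
])

```text
time_s: 19.35
ee_pos: [0.5194, 0.1841, 0.2027]
eef_rot: [0.144, 1.569, 0.315]
force: [-7.0, 1.8, 8.7]
grip_width: 0.0235
```

Call:
arm_command([
  {"translation": [0.03, 0, 0], "turn": [0, 0, 0]},
  {"translation": [0.06, 0, 0], "turn": [0, 0, 0]},
  {"translation": [0.08, 0, 0], "turn": [0, 0, 0]},
])

```text
time_s: 19.6
ee_pos: [0.5194, 0.1841, 0.2007]
eef_rot: [0.151, 1.569, 0.321]
force: [-5.9, 2.3, 8.8]
grip_width: 0.0239
```

```bash
python3 -W ignore look.py 14
```

```text
[0.5194 0.1841 0.2007] [-5.8602  2.2877  8.7856] 19.6 0.023858389259216902
```

View pics/w14.png

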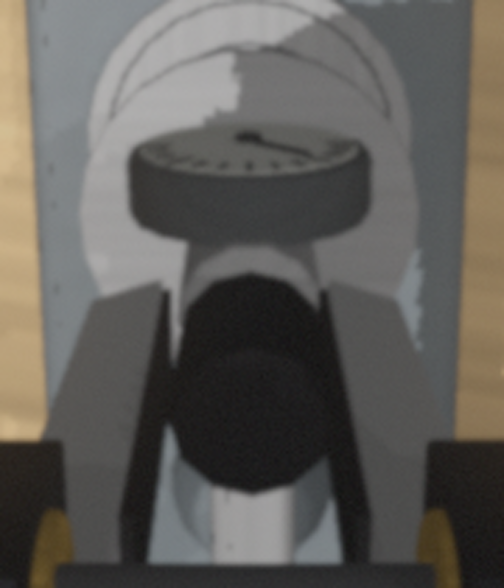

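View pics/s14.png

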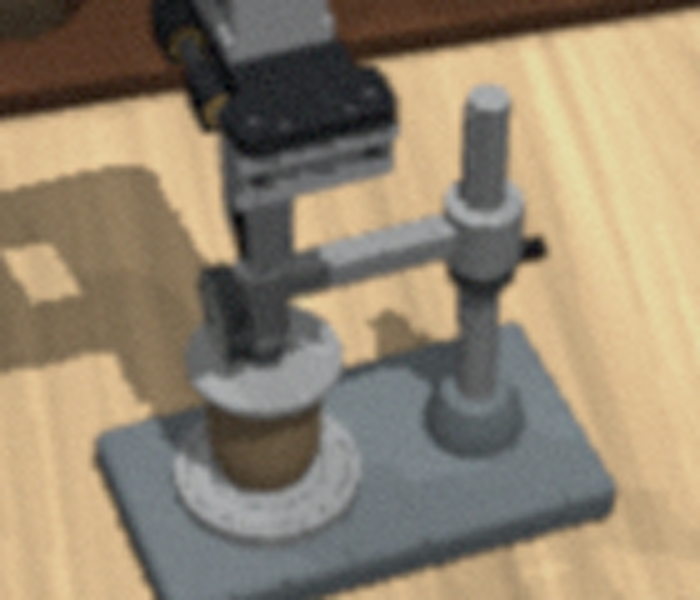

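Call:
arm_command([
  {"translation": [0.03, 0, 0], "turn": [0, 0, 0]},
  {"translation": [0.06, 0, 0], "turn": [0, 0, 0]},
  {"translation": [0.09, 0, 0], "turn": [0, 0, 0]},
  {"translation": [0.09, 0, 0], "turn": [0, 0, 0]},
  {"translation": [0.09, 0, 0], "turn": [0, 0, 0]},
])

```text
time_s: 20.12
ee_pos: [0.5194, 0.1841, 0.1985]
eef_rot: [0.135, 1.569, 0.305]
force: [-6.6, 2.0, 7.8]
grip_width: 0.0231
```

```bash
python3 -W ignore look.py 15
```

```text
[0.5194 0.1841 0.1985] [-6.6114  2.0001  7.7615] 20.1167 0.02307099967541064
```

View pics/w15.png

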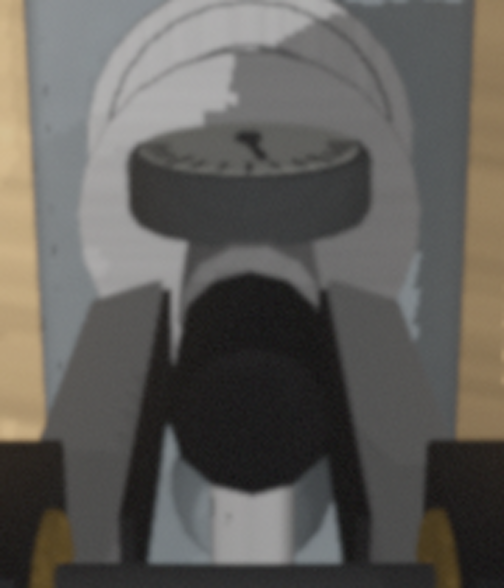

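Call:
arm_command([
  {"translation": [0.02, 0, 0], "turn": [0, 0, 0]},
  {"translation": [0.03, 0, 0], "turn": [0, 0, 0]},
  {"translation": [0.03, 0, 0], "turn": [0, 0, 0]},
  {"translation": [0.03, 0, 0], "turn": [0, 0, 0]},
])

```text
time_s: 20.55
ee_pos: [0.5194, 0.1841, 0.1978]
eef_rot: [0.136, 1.568, 0.307]
force: [-6.5, 2.5, 8.2]
grip_width: 0.0233
```

```bash
python3 -W ignore look.py 16
```

```text
[0.5194 0.1841 0.1978] [-6.5009  2.5049  8.2469] 20.55 0.023279938625512902
```

View pics/w16.png

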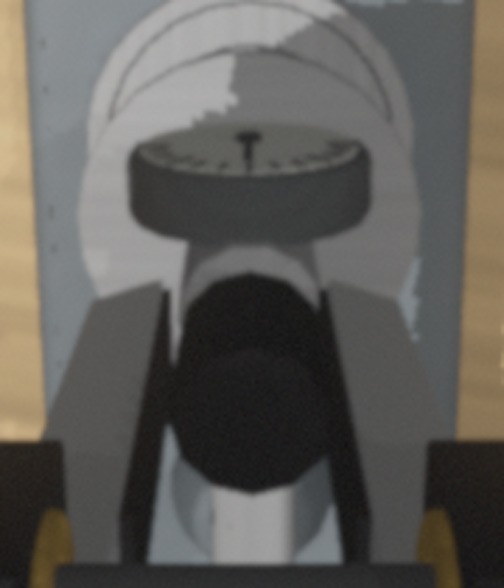

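Call:
arm_command([
  {"translation": [0, 0, 0], "turn": [0, 0, 0]},
  {"translation": [0, 0, 0], "turn": [0, 0, 0]},
  {"translation": [0, 0, 0], "turn": [0, 0, 0]},
], force=3)

```text
time_s: 20.9
ee_pos: [0.5195, 0.184, 0.197]
eef_rot: [0.117, 1.569, 0.288]
force: [-1.0, 2.4, 4.8]
grip_width: 0.0242
```

Call:
arm_command([
  {"translation": [0, 0, 0], "turn": [0, 0, 0]},
  {"translation": [0, 0, 0], "turn": [0, 0, 0]},
  {"translation": [0, 0, 0], "turn": [0, 0, 0]},
  {"translation": [0, 0, 0], "turn": [0, 0, 0]},
  {"translation": [0, 0, 0], "turn": [0, 0, 0]},
  {"translation": [0, 0, 0], "turn": [0, 0, 0]},
], gripper=60)

```text
time_s: 21.4
ee_pos: [0.519, 0.1837, 0.1963]
eef_rot: [-2.361, 1.571, -2.191]
force: [1.4, 0.3, -0.4]
grip_width: 0.059
```

```bash
python3 -W ignore look.py 17
```

```text
[0.519  0.1837 0.1963] [ 1.3695  0.2977 -0.3815] 21.4 0.05899433803228952
```

View pics/w17.png

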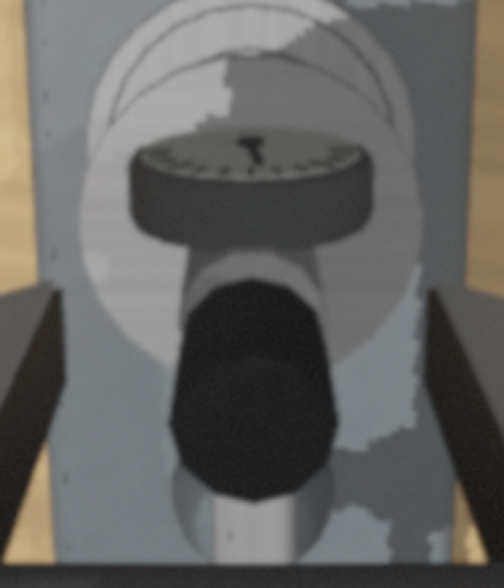

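View pics/s17.png

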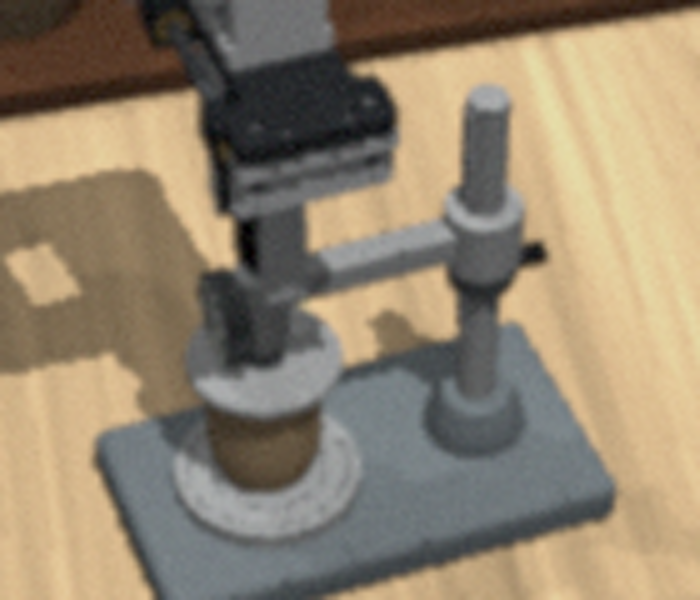

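Call:
arm_command([
  {"translation": [-0.1, 0, 0], "turn": [0, 0, 0]},
  {"translation": [-0.4, 0, 0], "turn": [0, 0, 0]},
  {"translation": [-0.9, 0, 0], "turn": [0, 0, 0]},
  {"translation": [-1.6, 0, 0], "turn": [0, 0, 0]},
  {"translation": [-2.4, 0, 0], "turn": [0, 0, 0]},
  {"translation": [-3.2, 0, 0], "turn": [0, 0, 0]},
  {"translation": [-3.8, 0, 0], "turn": [0, 0, 0]},
  {"translation": [-4, 0, 0], "turn": [0, 0, 0]},
  {"translation": [-4, 0, 0], "turn": [0, 0, 0]},
])

```text
time_s: 22.25
ee_pos: [0.5193, 0.1839, 0.2979]
eef_rot: [0.098, 1.568, 0.269]
force: [-0.3, -0.4, 0.8]
grip_width: 0.06
```

```bash
python3 -W ignore - <<'E'
from h import *
np.set_printoptions(precision=4,suppress=True)
s=ctrl.get_obs();print(s["ee_pos"],s["force"],s["time_s"],s["qpos"])
cal=optics.get_calibration("wrist");print(cal["origin"],R.from_euler("xyz",cal["orientation"]).as_matrix())
E
```

```text
[0.5193 0.1839 0.2979] [-0.2932 -0.3558  0.7607] 22.25 [ 0.2739  0.2556  1.4077 -0.      1.4758 -1.4675]
[0.4474 0.1714 0.4571] [[-0.1689  0.9536  0.249 ]
 [ 0.9856  0.1635  0.0425]
 [-0.0001  0.2527 -0.9676]]
```

Call:
arm_command([
  {"translation": [-0.3, 0, -0.4], "turn": [0, -0.6, 0]},
  {"translation": [-0.6, 0, -1], "turn": [0, -1.5, 0]},
  {"translation": [-0.9, 0, -1.7], "turn": [0, -2.4, 0]},
  {"translation": [-0.9, 0, -2.4], "turn": [0, -3.3, 0]},
  {"translation": [-0.9, 0, -3], "turn": [0, -4.2, 0]},
  {"translation": [-0.9, 0, -3.5], "turn": [0, -5.1, 0]},
  {"translation": [-0.9, 0, -3.6], "turn": [0, -5.7, 0]},
  {"translation": [-0.9, 0, -3.6], "turn": [0, -6, 0]},
  {"translation": [-0.9, 0, -3.6], "turn": [0, -6, 0]},
  {"translation": [-0.9, 0, -3.6], "turn": [0, -6, 0]},
])

```text
time_s: 23.08
ee_pos: [0.4301, 0.1685, 0.3184]
eef_rot: [-0.0, 1.049, 0.171]
force: [0.1, -0.6, 0.0]
grip_width: 0.06
```

```bash
python3 -W ignore - <<'E'
from h import *
np.set_printoptions(precision=4,suppress=True)
s=ctrl.get_obs();print(s["ee_pos"],s["force"],s["time_s"],s["qpos"])
im=optics.camera("wrist");cv2.imwrite("pics/w18.png",im[:,:,::-1])
q=proj("wrist",[.494,.18,.145]);print(q);x,y=int(q[0]),int(q[1])
cv2.imwrite("pics/w18z.png",cv2.resize(im[max(y-60,0):y+60,max(0,x-75):x+75,::-1],None,fx=5,fy=5,interpolation=cv2.INTER_CUBIC))
for c in("side","scene"):
  im=optics.camera(c);cv2.imwrite(f"pics/{c}18.png",im[:,:,::-1])
E
```

```text
[0.4301 0.1685 0.3184] [ 0.0663 -0.5942  0.0393] 23.0833 [ 0.3401 -0.2401  1.9367 -0.105   0.9318 -1.3611]
[318.1392 189.3518]
```

View pics/w18.png

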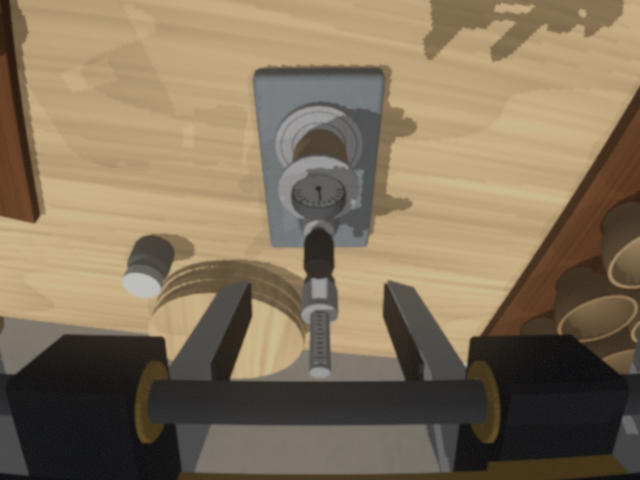

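View pics/w18z.png

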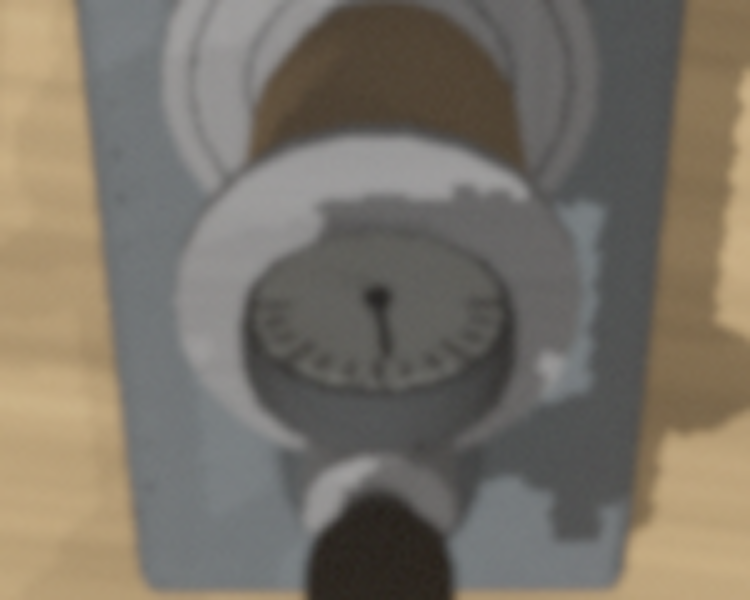

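View pics/scene18.png

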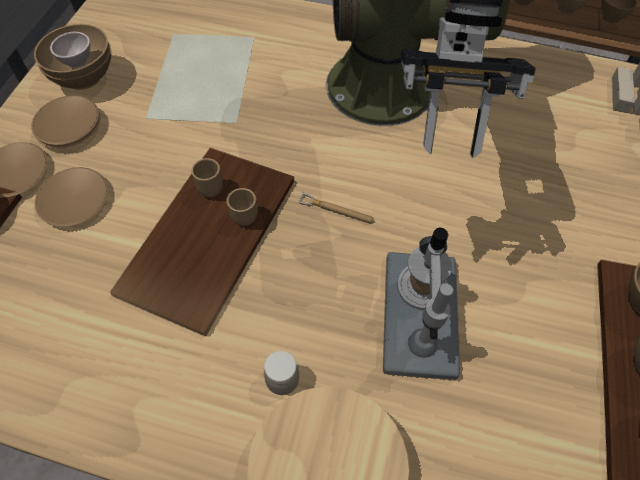

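View pics/side18.png

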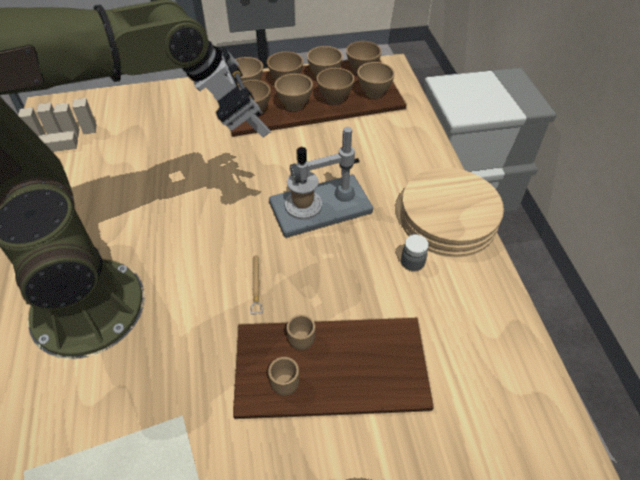

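```bash
python3 -c "
from station import ctrl
print(ctrl.get_obs()['time_s']); ctrl.hand_in()"
```

```text
23.2333
the job is handed in; nothing more can be done
```

The cup that stood apart is upright on the height gauge's anvil, with the disc foot resting on its rim. The dial pointer is nearly straight up, and I've handed the job in. It took about 23 s of robot time.

**What I did:** I set the cup on the anvil, then raised the gauge arm and swung it over to its stop. I lowered it slowly until the foot had moved about half its travel. Then I let go and backed the gripper away.

**Last checks:**
- **Centring:** seen from the wrist camera before the arm went over it, the cup was about 1 to 1.5 mm off the anvil's centre.
- **Pointer:** it stood straight up while I held the knob and settled to about 5° short after I let go. That is roughly 5.6 mm of foot travel, and the foot never got near the end. After the robot backed away, the wrist camera showed it still there.
- **Swing stop:** I judged this from the sideways force on the knob and from the arm lining up with the base, not from a direct reading.
- **Surroundings:** the scene and side pictures show the other two cups, the jar and the trimming tool where they were, and the robot touching nothing.

**Cup height:** my camera estimates ranged from 65 to 74 mm, with the last fit at about 65 mm. Take the real figure from the gauge.

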